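Show a guitar pickup to the inspection camera

TASK

On the guitar maker's bench, swing the brass hasp off the lid of the wooden parts case until it leans over past upright towards the outside, and only then raise the lid, well past upright, so that it stays open. Take out the chrome pickup and hold it still in the air, poles up, over the tilted lens of the blue inspection camera: its underside 10 cm from the glass and centred on the lens's line of sight, the pickup tilted so that its underside squarely faces the lens, its long side in line with the long side of the camera's head. Finish while still holding it there in the gripper, and leave the black pickup and the other things on the bench where they are.

Things in the scene. Friction and masses are not known exactly. Their poses are not given: they have to be found in the camera images.
- case: Dark wooden parts case fixed to the bench, 160 mm (its x, front to back) by 250 mm (its y) by 55 mm high without the lid, walls 6 mm, green inner floor 12 mm above its underside; closed lid top 63 mm above its underside. Origin: centre of its underside, z up. The front (hasp and lid pull) faces its -x, roughly towards the robot; the lid's hinge is along its +x rim. The yaw differs from run to run.
- hasp (a joint): Brass hasp, 28 mm wide (y), 48 mm long, hinged on the case's front wall at its y = +60 mm, hinge axis along the case's y. 0 rad: it lies flat over the lid's catch, pointing to the case's +x; it grows as the hasp swings up and over towards the case's front (-x), 1.57 = upright, stop at 2.4. Light friction: it stays wherever it is left, and a pull of about 1.5 N moves it.
- hasp_pull (a point): Centre of the hasp's pull: a brass barrel 12 mm in diameter and 24 mm long, axis along the case's y, on a 10 mm wide neck; pinch it across its two ends (fingers closing along the case's y): it can turn between the pads. From the hasp's hinge it lies 42 mm along the hasp and 28 mm off it (above it when shut). The barrel's centre is about 31 mm above the closed lid's top.
- hasp_hinge (a point): Centre of the hasp's hinge pin, at case x = -85, y = +60, z = 66 mm.
- lid (a joint): Brown wooden lid, 8 mm thick, hinged along the case's far (+x) rim. 0 rad = shut, 1.57 = upright, stop at 2.0. A stiff hinge: it stays wherever it is left; about 3 N at the pull moves it. The hasp does not physically block it in this model, so swing the hasp off first.
- lid_pull (a point): Centre of the lid's dark steel pull: a barrel 12 mm in diameter and 24 mm long, axis along the case's y, on a 10 mm wide neck, at case y = -50 mm; pinch it across its two ends (fingers closing along the case's y): it can turn between the pads as the lid swings. From the lid's hinge line it lies 148 mm along the lid (12 mm from its front edge) and 38 mm off the lid's underside (30 mm above the lid's top when shut).
- lid_hinge (a point): Middle of the lid's hinge line, at case x = +80, y = 0, z = 55 mm; the line runs along the case's y.
- pickup: Chrome (bright metal) guitar pickup, the one to show: cover 70 mm (its x) by 38 mm (its y), 24 mm high in all, flat brass base with two 7 mm ears (16 mm wide, 3 mm thick) at the x ends, six dark pole screws in a row on top; 0.11 kg, mass varies by a quarter. Origin: centre of its underside, z up through the poles. It lies poles up on the case's inner floor, its x roughly along the case's x, in the left or the right half of the case (it varies). Grip it across the 38 mm.
- pickup_black: The same pickup with a black plastic cover, in the other half of the case, about 120 mm away. Leave it alone.
- camera: Inspection camera's stand, fixed: dark base plate 110 by 100 mm, 12 mm thick, with a post. Origin: centre of its underside. Its -x side faces roughly towards the robot; place and yaw vary.
- camera_head: Blue camera head on the stand, 92 mm (its x, the long side) by 50 mm (its y) by 34 mm, with a black lens 36 mm in diameter between two white light bars. Origin: centre of the lens's glass, the foremost point, 105 mm above the bench. Its z is the line of sight, out of the lens: 25 degrees (0.436 rad) off straight up, leaning to the stand's -x side. Its y is level.
- glue: White glue bottle, 36 mm diameter, 105 mm tall, standing. Bystander. Origin: centre of its underside.
- lacquer: Amber jar with a dark cap, 60 mm diameter, 70 mm tall, standing. Bystander. Origin: centre of its underside.
- screwdriver: Screwdriver with a yellow handle, lying. Bystander.
- sander: Cork sanding block 110 by 55 by 30 mm. Bystander. Origin: centre of its underside.
- file: Steel file with a wooden handle, 235 mm long, lying. Bystander.
- cup: Blue cup, 68 mm diameter, 70 mm tall. Bystander. Origin: centre of its underside.
Not all that is in view belongs to the job. What is shaped like the camera but pink or purple is not meant.

How it is judged:
By the outcome, as a careful person would: the job done as asked, in the order asked, and still so for the second after the job is handed in, while the arm keeps its last pose, push and grip.
It also fails if it takes over 61 s, if anything falls off the work surface, if the arm or the gripper's body presses on something with over 40 N, if the wrist force passes 120 N, or if a joint passes its speed limit or range.

ROBOT

A 6-joint arm with a two-finger parallel gripper is mounted at the origin on the work surface. World frame = base frame: x ahead of the robot, y to its left, z up, the work surface at z = 0. Lengths are in mm, angles in rad, forces in N, time in s.
With the tool pointing down it reaches from about 400 to 925 mm from the base axis. Payload 12.5 kg.
Tool frame: the origin (TCP) lies at the very end of the fingers, on their centre line; the grasp point (between the pads) lies 19 mm behind it; x points along the fingers, z is the direction in which the jaws open and shut, and the axes are right-handed (so a half turn about x gives the same grasp; the last joint's range is limited). The gripper opens to 95 mm and grips with 3 to 60 N. Pads are 20 mm wide; open, the fingers measure 119 mm over their backs; the gripper's body (75 mm by 180 mm) begins 59 mm behind the grasp point.
Start: joints at [-1.369, 0.491, 1.559, -0, 1.092, -0.106], TCP at [189.375, -595.641, 179.861] pointing down, gripper open.
Joint ranges: [-3.1, 3.1], [-0.84, 2.19], [0.05, 2.79], [-1.13, 4.28], [0.06, 2.93], [-2.69, 2.69]. Speed limits (rad/s): [2.22, 2.22, 2.79, 3.14, 3.14, 3.14].

INTERFACE

Orientations are given as [roll, pitch, yaw] about the fixed x, y, z axes, in that order (R = Rz(yaw) Ry(pitch) Rx(roll)).
In Python, from cell import env gives the robot as it stands. The module is installed in compiled form; this text tells all that it offers.
- The arm moves only by the shell command python3 -m pendant 'ROWS'. ROWS is JSON, one flat list of numbers, 5 for each row, row after row: the shift along the tool's x, y, z normalised to -1 to 1, where 1 is 0.03 m, then the turn about the tool's x normalised to -1 to 1, where 1 is 0.5 rad, then the opening, from 0 (shut) to 1 (fully open). A call has 1 to 5 rows; each row shifts and turns the pose as measured when the row begins, along the tool's axes as they then stand; what a row does not reach is not made up. A row lasts 1/8 s, in which the tool goes at most 62.5 mm and 10.7 degrees, less where a joint would pass 70% of its speed; a pose out of reach is approached as far as the arm can. A call with a number of a shift or a turn outside -1 to 1 is refused whole. A call with a gripper value outside its range is refused whole. The fingers move at their own pace and stop on an object; the grip force is fixed at half the most. Time passes only in rows, so rows that do not move let the fingers close. It gives the time, the measured TCP pose, the force and the opening at its end, in the units of the state.
- env.state(): the state, without advancing time (a new reading comes with each control period).
- env.read_camera(name): name is "scene" or "top" or "wrist"; returns (picture, depth): 400x640x3 uint8, blue, green, red; 400x640 float32, mm along the optical axis (not along the pixel's ray), 0 where there is no reading.
- env.camera_info(name): a dict with "fx", "fy", "cx", "cy" (pixels), "position" and "orientation" of the camera in the world. Camera axes: x right, y down, z forward; pixel columns grow to the right and rows downward; lengths in mm; the calibration is good to about 2 mm. A picture is of the moment at which its call begins: read the wrist's pose just before it. camera_info takes no time and is no camera call; for the wrist camera it gives the pose at the moment of the call.
- env.job_done(): hands the job in, once; it reports no verdict.
The state is a dict: "t": time; "joints": joint angles; "qvel": joint speeds; "tau": joint torques, N m; "eef_pos": TCP position; "tcp_rot": TCP orientation; "ft_force": force on the tool from outside, world axes, zero at the start; "moment": the same for the moment, N m; "opening": opening from 0.0 (shut) to 1.0 (fully open).
Only numpy, scipy, OpenCV 4.12 (cv2) and the standard library are available. Lean on these libraries where they do the work, as an engineer would, in place of code of your own. Each camera call takes 0.05 s, during which the arm holds its last target.

## Working session

There is one attempt and no reset: what is moved stays moved. The work goes in short steps, Python scripts to look and compute and a shell command to move; the robot and the scene stay as the last step left them, time stands still between calls to the robot, and variables do not carry over. Pictures are saved under pics/ and viewed, and the job is handed in when it is done.

```bash
mkdir -p pics
cat > h.py <<'E'
import numpy as np, cv2
from scipy.spatial.transform import Rotation as R
from cell import env
def info(n):
    i=env.camera_info(n); o=i["orientation"]
    M=np.array(o,float)
    M=M if M.shape==(3,3) else R.from_euler('xyz',M).as_matrix()
    return i,M,np.array(i["position"],float)
def cloud(n,d):
    i,M,p=info(n)
    v,u=np.mgrid[0:400,0:640]
    P=np.stack([(u-i["cx"])/i["fx"]*d,(v-i["cy"])/i["fy"]*d,d],-1)
    return P@M.T+p
def ray(n,u,v,z):
    i,M,p=info(n)
    r=M@np.array([(u-i["cx"])/i["fx"],(v-i["cy"])/i["fy"],1.])
    return p+r*(z-p[2])/r[2]
def proj(n,P):
    i,M,p=info(n)
    q=(np.atleast_2d(P)-p)@M
    return np.c_[q[:,0]/q[:,2]*i["fx"]+i["cx"],q[:,1]/q[:,2]*i["fy"]+i["cy"]]
E
python3 - <<'E'
from h import *
s=env.state(); print({k:np.round(v,3) for k,v in s.items()})
for n in("scene","top","wrist"):
    i=env.camera_info(n); print(n,i)
    im,d=env.read_camera(n); cv2.imwrite(f"pics/{n}0.png",im); np.savez(f"{n}0.npz",im=im,d=d)
E
```

```text
{'t': np.float64(0.0), 'joints': array([-1.369,  0.492,  1.559,  0.   ,  1.092, -0.106]), 'qvel': array([ 0.002,  0.001,  0.   , -0.001, -0.001,  0.002]), 'tau': array([ 2.0000e-03, -6.1264e+01, -2.5818e+01,  6.9000e-02,  4.8000e-02,
       -0.0000e+00]), 'eef_pos': array([ 189.304, -595.334,  179.256]), 'tcp_rot': array([3.035, 1.57 , 1.772]), 'ft_force': array([-0.323,  0.592,  0.376]), 'moment': array([-0.018, -0.026,  0.006]), 'opening': np.float64(1.001)}
scene {'fx': 416.28023091294943, 'fy': 416.28023091294943, 'cx': 317.2725776165216, 'cy': 198.12815421642875, 'position': array([1238.86432276, -671.36559829, 1008.05702902]), 'orientation': array([-2.31292514,  0.01679879,  0.82358496])}
top {'fx': 459.9547773608121, 'fy': 459.9547773608121, 'cx': 317.84203953869803, 'cy': 196.46412821529103, 'position': array([ 310.55098362,  -24.18042982, 1632.02751838]), 'orientation': array([-3.00201639,  0.00548924, -1.58229408])}
wrist {'fx': 320.029011383758, 'fy': 320.029011383758, 'cx': 325.74921781989764, 'cy': 198.08557647145142, 'position': array([ 269.01122315, -571.50391151,  383.83903338]), 'orientation': array([ 2.84291537e+00,  5.20662780e-04, -1.26259976e+00])}
```

View pics/scene0.png

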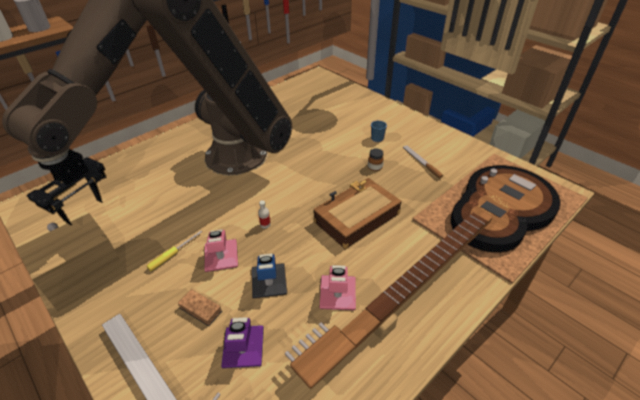

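View pics/top0.png

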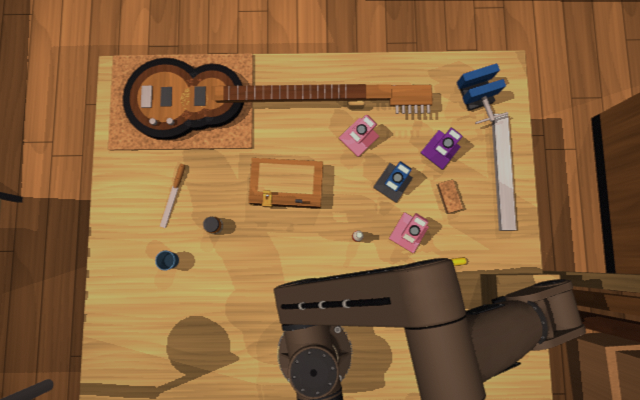

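View pics/wrist0.png

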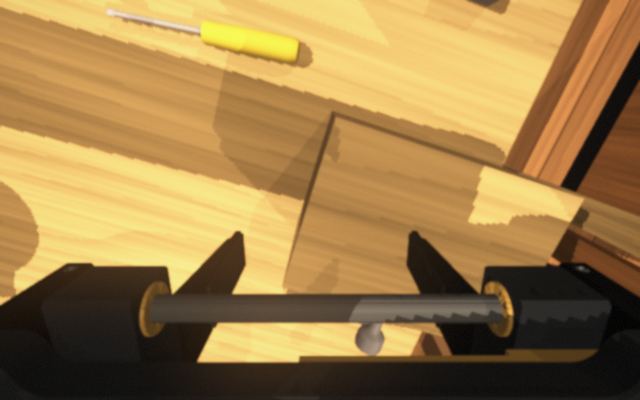

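The blue camera head is at top (397,178) (scene (266,262)). Lookalikes: pink at top (360,135) and (408,232), purple at (442,148), and a blue vise at (482,88). The case is at (286,183), the brass hasp at about (267,199), the dark lid pull at about (303,203).

Run:
```python
from h import *
z=np.load("top0.npz"); im,d=z["im"],z["d"]
C=cloud("top",d); np.save("top0C.npy",C)
a=cv2.resize(im[145:225,235:335],None,fx=7,fy=7,interpolation=cv2.INTER_NEAREST)[:560,:700]
cv2.imwrite("pics/c1.png",a)
a=cv2.resize(im[150:210,365:425],None,fx=9,fy=9,interpolation=cv2.INTER_NEAREST)
cv2.imwrite("pics/c2.png",a)
m=(C[...,2]>45)&(C[...,2]<75); m[:, :240]=0;m[:,332:]=0;m[:150]=0;m[215:]=0
cs,_=cv2.findContours(m.astype(np.uint8),0,1); c=max(cs,key=cv2.contourArea)
P=C[m][:,:2].astype(np.float32)
print(cv2.minAreaRect(P),len(P), np.median(C[m][:,2]))
h=(C[...,2]>80)&(C[...,2]<130); h[:, :240]=0;h[:,332:]=0;h[:150]=0;h[215:]=0
n,l,st,ce=cv2.connectedComponentsWithStats(h.astype(np.uint8))
for k in range(1,n): print(st[k],ce[k],C[l==k].mean(0),C[l==k].min(0),C[l==k].max(0))
print("bench z",np.median(C[240:260,250:330,2]))
# blue head
hsv=cv2.cvtColor(im,cv2.COLOR_BGR2HSV)
b=(hsv[...,0]>95)&(hsv[...,0]<125)&(hsv[...,1]>100)
b[:,:360]=0;b[:,430:]=0;b[:150]=0;b[215:]=0
print("blue",b.sum(),C[b].mean(0),C[b].min(0),C[b].max(0))
```

```text
((580.2520751953125, 94.887939453125), (249.9673309326172, 168.97467041015625), 86.250244140625) 3272 64.26025962216534
[263 190   7   4  28] [266.  191.5] [545.07203347 156.42039979  98.94114903] [539.44750574 145.69346857  91.22346283] [551.27392302 167.29668179 104.33159884]
[295 199   7   4  28] [298.  200.5] [513.20871637  48.66133202  98.37688933] [507.82828337  38.29857166  92.85234057] [518.83055061  59.03230688 107.29157937]
bench z 0.7277092075114524
blue 189 [ 594.15452955 -289.77004175   96.44178522] [ 547.1531661  -343.2443191     2.34563159] [ 638.98866749 -248.18256058  123.74202354]
```

View pics/c1.png

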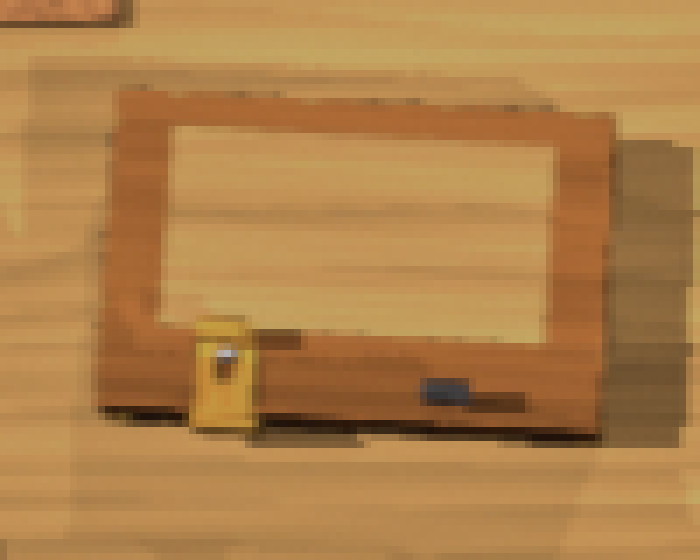

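View pics/c2.png

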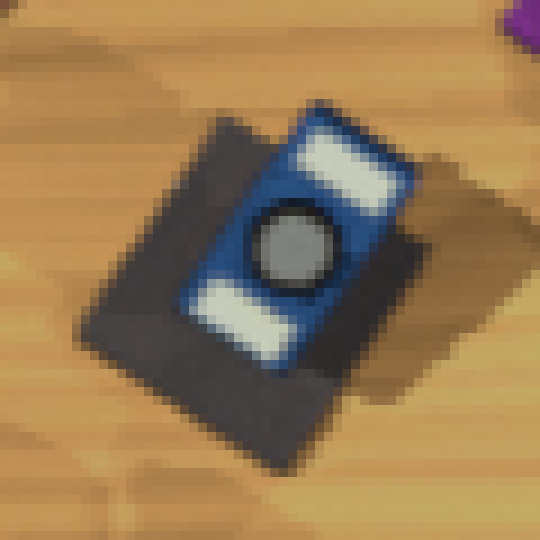

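```bash
cat >> h.py <<'E'
CO=np.array([584.2,93.9,0]); CY=-0.0654
def case(x,y,z):
    c,s=np.cos(CY),np.sin(CY)
    return CO+[c*x-s*y,s*x+c*y,z]
def go(target,zyaw=None,per=0.9):
    """target TCP world; zyaw: wanted angle of tool z (mod pi)."""
    s=env.state(); M=R.from_euler('xyz',s["tcp_rot"]).as_matrix()
    d=M.T@(np.array(target,float)-s["eef_pos"])
    print("t %.2f tcp"%s["t"],np.round(s["eef_pos"],1),"open %.3f"%s["opening"],"F",np.round(s["ft_force"],1),"toolx",np.round(M[:,0],3),"zyaw %.3f"%np.arctan2(M[1,2],M[0,2]))
    out="shift units x,y,z (1=30mm): "+str(np.round(d/30,2))
    if zyaw is not None:
        e=(zyaw-np.arctan2(M[1,2],M[0,2])+np.pi/2)%np.pi-np.pi/2
        # turn about tool x (down) => negative world yaw
        out+=" turn %.3f rad about tool x = %.2f units"%(-e*1.0 if M[2,0]<0 else e,(-e if M[2,0]<0 else e)/0.5)
    print(out)
E
python3 - <<'E'
from h import *
p=case(-43,60,0);print(p)
s=env.state();M=R.from_euler('xyz',s["tcp_rot"]).as_matrix();print(M.round(3))
go([p[0],p[1],180],CY+np.pi/2)
print(s['joints'])
# camera stand
C=np.load("top0C.npy")
print("lens",ray("top",397.6,177.6,105))
sc=np.load("scene0.npz");im=sc["im"]
cv2.imwrite("pics/c3.png",cv2.resize(im[240:305,235:300],None,fx=9,fy=9,interpolation=cv2.INTER_NEAREST))
E
```

```text
[545.2131295  156.58192665   0.        ]
[[-0.     0.953  0.303]
 [ 0.001  0.303 -0.953]
 [-1.     0.    -0.001]]
t 0.15 tcp [ 189.3 -595.4  179.4] open 0.999 F [-0.5  0.2  0.2] toolx [-0.     0.001 -1.   ] zyaw -1.263
shift units x,y,z (1=30mm): [ -0.   18.9 -20.3] turn 0.373 rad about tool x = 0.75 units
[-1.36859355e+00  4.91406769e-01  1.55929160e+00  9.08984346e-06
  1.09169216e+00 -1.05576846e-01]
lens [ 586.04057595 -287.67388353  105.        ]
```

View pics/c3.png

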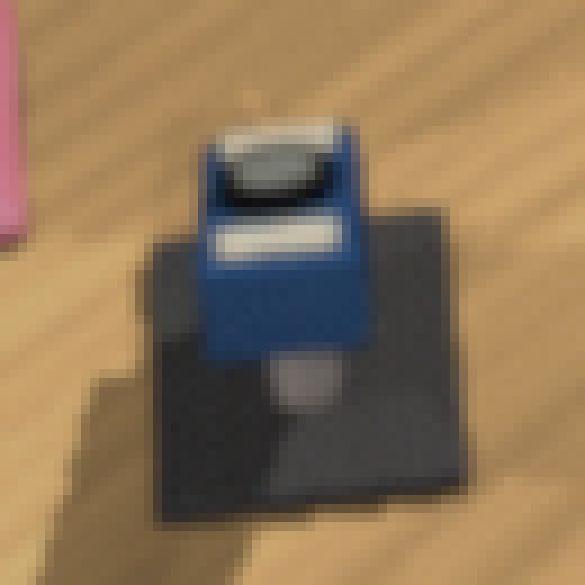

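```bash
python3 -m pendant '[0,0.92,-0.99,0,0.5, 0,0.92,-0.99,0,0.5, 0,0.92,-0.99,0,0.5, 0,0.92,-0.99,0,0.5, 0,0.92,-0.99,0,0.5]'; python3 -c "
from h import *
p=case(-43,60,0);go([p[0],p[1],180],CY+np.pi/2)"
```

```text
t: 0.78
eef_pos: [276.8, -408.2, 177.9]
tcp_rot: [3.103, 1.568, 1.836]
ft_force: [0.2, -0.1, -0.1]
opening: 0.534
t 0.78 tcp [ 276.8 -408.2  177.9] open 0.534 F [ 0.2 -0.1 -0.1] toolx [-0.001  0.003 -1.   ] zyaw -1.267
shift units x,y,z (1=30mm): [ -0.03  14.17 -15.28] turn 0.369 rad about tool x = 0.74 units
```

```bash
for i in 1; do python3 -m pendant '[0,0.92,-0.99,0,0.5, 0,0.92,-0.99,0,0.5, 0,0.92,-0.99,0,0.5, 0,0.92,-0.99,0,0.5, 0,0.92,-0.99,0,0.5]'; done; python3 -m pendant '[-0.05,0.92,-0.99,0,0.5, -0.05,0.92,-0.99,0,0.5, 0,0.92,-0.99,0,0.5, 0,0.92,-0.99,0,0.5, 0,0.92,-0.99,0,0.5]';  python3 -c "
from h import *
p=case(-43,60,0);go([p[0],p[1],180],CY+np.pi/2)"
```

```text
t: 1.4
eef_pos: [365.8, -218.8, 178.1]
tcp_rot: [3.094, 1.568, 1.826]
ft_force: [0.4, -1.1, 0.3]
opening: 0.498
t: 2.02
eef_pos: [455.2, -29.3, 181.8]
tcp_rot: [3.01, 1.568, 1.742]
ft_force: [0.2, -0.5, -0.3]
opening: 0.499
t 2.02 tcp [455.2 -29.3 181.8] open 0.499 F [ 0.2 -0.5 -0.3] toolx [-0.     0.003 -1.   ] zyaw -1.268
shift units x,y,z (1=30mm): [ 0.08  4.71 -5.02] turn 0.368 rad about tool x = 0.74 units
```

```bash
python3 -m pendant '[0.1,0.92,-0.98,0,0.5, 0.1,0.92,-0.98,0,0.5, 0.1,0.92,-0.98,0,0.5, 0.1,0.92,-0.98,0,0.5, 0,0.92,-0.98,0,0.5]'; python3 -m pendant '[0,0,0,0.3,0.5, 0,0,0,0.3,0.5, 0,0,0,0.14,0.5]';  python3 -c "
from h import *
p=case(-43,60,0);go([p[0],p[1],140],CY+np.pi/2)
im,d=env.read_camera('wrist');cv2.imwrite('pics/w1.png',im)
print(proj('wrist',[p+[0,0,94],case(-68,-50,93),case(-85,60,66)]))
"
```

```text
t: 2.65
eef_pos: [545.0, 159.1, 169.6]
tcp_rot: [-3.042, 1.568, 1.973]
ft_force: [0.0, -1.1, 0.7]
opening: 0.501
t: 3.02
eef_pos: [545.3, 162.1, 168.2]
tcp_rot: [-2.195, 1.567, 2.443]
ft_force: [1.0, 0.4, -0.4]
opening: 0.502
t 3.02 tcp [545.3 162.1 168.2] open 0.502 F [ 1.   0.4 -0.4] toolx [-0.003  0.002 -1.   ] zyaw -1.645
shift units x,y,z (1=30mm): [0.94 0.01 0.18] turn -0.009 rad about tool x = -0.02 units
[[330.3686733  195.24874086]
 [448.40313358 219.40719315]
 [330.29833853 226.41256261]]
```

View pics/w1.png

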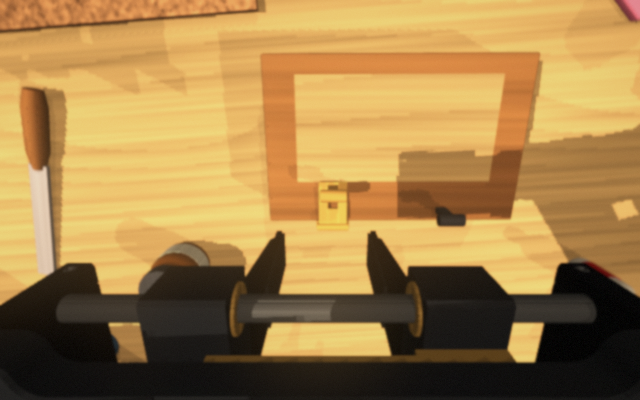

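```bash
python3 -c "
import cv2
im=cv2.imread('pics/w1.png');cv2.imwrite('pics/w1c.png',cv2.resize(im[165:240,300:375],None,fx=8,fy=8,interpolation=cv2.INTER_NEAREST))"
```

```text
(no output)
```

View pics/w1c.png

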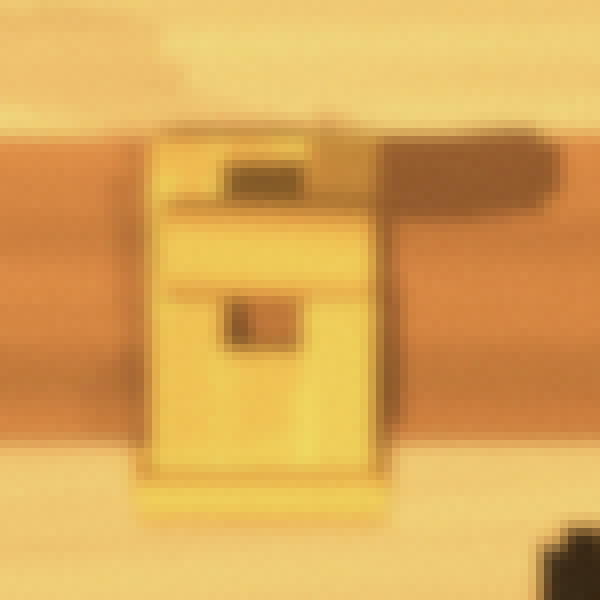

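```bash
python3 -m pendant '[0.8,0,0.23,0,0.5, 0.8,0,0,0,0.5, 0.8,0,0,0,0.5, 0.5,0,0,0,0.5]';  python3 -c "
from h import *
p=case(-43,60,0);go([p[0],p[1],75],CY+np.pi/2)
im,d=env.read_camera('wrist');cv2.imwrite('pics/w2.png',im)
print(proj('wrist',[p+[0,0,94],env.state()['eef_pos']]))
"
```

```text
t: 3.58
eef_pos: [545.1, 155.2, 79.6]
tcp_rot: [-2.864, 1.568, 1.777]
ft_force: [0.5, -0.2, -0.3]
opening: 0.502
t 3.58 tcp [545.1 155.2  79.6] open 0.502 F [ 0.5 -0.2 -0.3] toolx [-0.001  0.003 -1.   ] zyaw -1.643
shift units x,y,z (1=30mm): [ 0.15  0.   -0.05] turn -0.006 rad about tool x = -0.01 units
[[321.20184539 235.39139554]
 [323.81364597 226.88010807]]
```

View pics/w2.png

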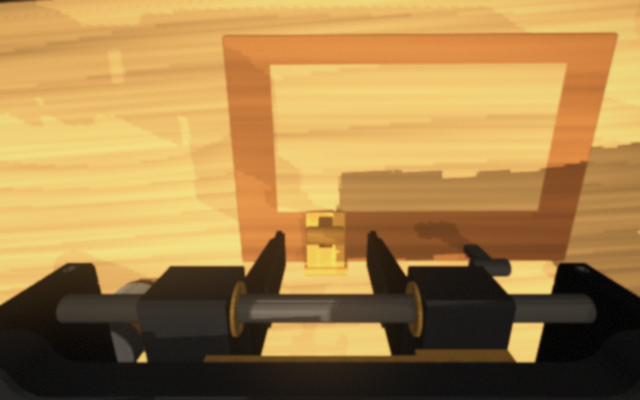

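```bash
python3 -m pendant '[0.15,0,0,0,0.5, 0,0,0,0,0, 0,0,0,0,0, 0,0,0,0,0, 0,0,0,0,0]';  python3 -c "
from h import *
p=case(-43,60,0);go([p[0],p[1],75],CY+np.pi/2)"
```

```text
t: 4.25
eef_pos: [545.5, 155.3, 75.4]
tcp_rot: [3.066, 1.568, 1.424]
ft_force: [1.0, -0.5, 0.4]
opening: 0.136
t 4.25 tcp [545.5 155.3  75.4] open 0.136 F [ 1.  -0.5  0.4] toolx [ 0.     0.003 -1.   ] zyaw -1.642
shift units x,y,z (1=30mm): [ 0.01 -0.01 -0.04] turn -0.006 rad about tool x = -0.01 units
```

```bash
python3 -m pendant '[0,0,0,0,0, 0,0,0,0,0]';  python3 -c "
from h import *
im,d=env.read_camera('wrist');cv2.imwrite('pics/w3.png',cv2.resize(im[180:300,240:420],None,fx=4,fy=4))
im,d=env.read_camera('scene');cv2.imwrite('pics/s3.png',cv2.resize(im[150:260,290:430],None,fx=5,fy=5))"
```

```text
t: 4.5
eef_pos: [545.6, 155.4, 75.6]
tcp_rot: [2.938, 1.568, 1.296]
ft_force: [0.5, 0.2, 0.8]
opening: 0.007
```

View pics/w3.png

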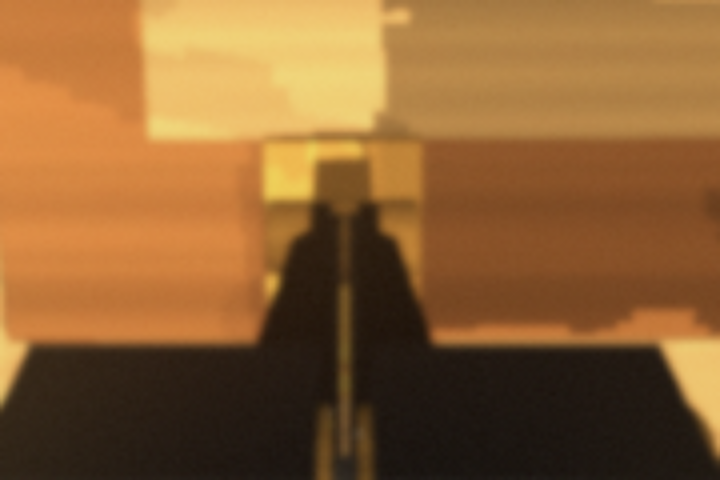

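View pics/s3.png

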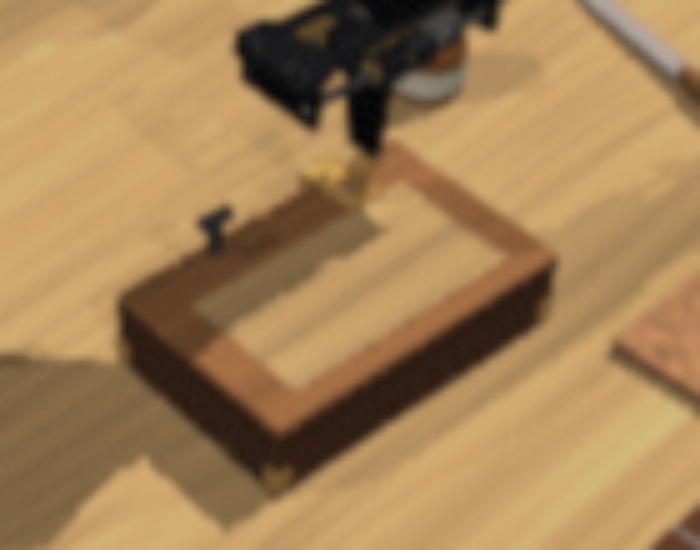

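```bash
python3 -c "
from h import *
im,d=env.read_camera('wrist');C=cloud('wrist',d)
for r in range(215,262,3): print(r,[tuple(np.round(C[r,c]).astype(int)) for c in (308,314,326,335,342)])
im,d=env.read_camera('scene');cv2.imwrite('pics/s4.png',cv2.resize(im[165:205,340:380],None,fx=14,fy=14,interpolation=cv2.INTER_NEAREST))"
```

```text
215 [(np.int64(552), np.int64(166), np.int64(67)), (np.int64(552), np.int64(162), np.int64(67)), (np.int64(551), np.int64(153), np.int64(66)), (np.int64(550), np.int64(147), np.int64(67)), (np.int64(550), np.int64(142), np.int64(68))]
218 [(np.int64(550), np.int64(166), np.int64(68)), (np.int64(549), np.int64(162), np.int64(67)), (np.int64(549), np.int64(154), np.int64(67)), (np.int64(548), np.int64(147), np.int64(67)), (np.int64(549), np.int64(142), np.int64(69))]
221 [(np.int64(547), np.int64(167), np.int64(67)), (np.int64(547), np.int64(162), np.int64(68)), (np.int64(548), np.int64(154), np.int64(70)), (np.int64(546), np.int64(147), np.int64(68)), (np.int64(546), np.int64(142), np.int64(68))]
224 [(np.int64(546), np.int64(167), np.int64(68)), (np.int64(545), np.int64(162), np.int64(68)), (np.int64(548), np.int64(154), np.int64(77)), (np.int64(544), np.int64(148), np.int64(67)), (np.int64(544), np.int64(143), np.int64(69))]
227 [(np.int64(543), np.int64(167), np.int64(68)), (np.int64(542), np.int64(163), np.int64(67)), (np.int64(548), np.int64(154), np.int64(82)), (np.int64(542), n
[... 1996 characters left out ...]
, np.int64(162), np.int64(139)), (np.int64(558), np.int64(159), np.int64(139)), (np.int64(556), np.int64(153), np.int64(136)), (np.int64(557), np.int64(149), np.int64(138)), (np.int64(556), np.int64(145), np.int64(138))]
257 [(np.int64(557), np.int64(162), np.int64(142)), (np.int64(558), np.int64(159), np.int64(142)), (np.int64(556), np.int64(153), np.int64(140)), (np.int64(557), np.int64(149), np.int64(142)), (np.int64(557), np.int64(145), np.int64(142))]
260 [(np.int64(558), np.int64(161), np.int64(146)), (np.int64(558), np.int64(159), np.int64(145)), (np.int64(556), np.int64(153), np.int64(142)), (np.int64(557), np.int64(149), np.int64(146)), (np.int64(557), np.int64(145), np.int64(146))]
```

View pics/s4.png

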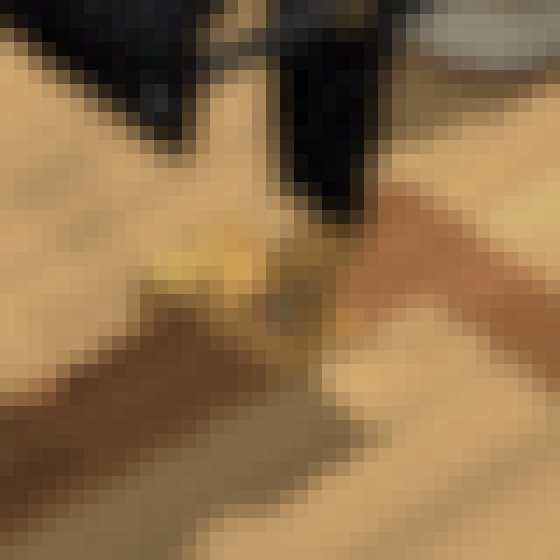

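```bash
python3 -c "
from h import *
z=np.load('wrist0.npz');im,d=z['im'],z['d']
i=env.camera_info('wrist')
# camera-frame depth of finger pixels along columns
for r in range(225,300,5): print(r,[(c,int(d[r,c])) for c in (225,232,238,244,408,414,420,428)])
s=env.state();print(s['eef_pos'])
iw,M,p=info('wrist');T=R.from_euler('xyz',s['tcp_rot']).as_matrix()
print('cam in tool',T.T@(p-s['eef_pos']));print((T.T@M).round(3))
print(i['fx'])
"
```

```text
225 [(225, 412), (232, 412), (238, 411), (244, 411), (408, 251), (414, 251), (420, 252), (428, 252)]
230 [(225, 414), (232, 414), (238, 413), (244, 412), (408, 252), (414, 253), (420, 252), (428, 252)]
235 [(225, 416), (232, 177), (238, 179), (244, 416), (408, 253), (414, 177), (420, 252), (428, 254)]
240 [(225, 172), (232, 171), (238, 175), (244, 420), (408, 184), (414, 175), (420, 172), (428, 253)]
245 [(225, 166), (232, 167), (238, 174), (244, 420), (408, 184), (414, 173), (420, 167), (428, 165)]
250 [(225, 160), (232, 163), (238, 174), (244, 187), (408, 185), (414, 170), (420, 163), (428, 160)]
255 [(225, 156), (232, 163), (238, 174), (244, 187), (408, 184), (414, 171), (420, 160), (428, 155)]
260 [(225, 153), (232, 162), (238, 173), (244, 185), (408, 184), (414, 172), (420, 160), (428, 152)]
265 [(225, 151), (232, 162), (238, 174), (244, 187), (408, 183), (414, 172), (420, 159), (428, 147)]
270 [(225, 151), (232, 163), (238, 173), (244, 431), (408, 263), (414, 172), (420, 161), (428, 147)]
275 [(225, 151), (232, 163), (238, 173), (244, 433), (408, 264), (414, 171), (420, 160), (428, 148)]
280 [(225, 151), (232, 163), (238, 173), (244, 435), (408, 267), (414, 171), (420, 159), (428, 148)]
285 [(225, 152), (232, 162), (238, 0), (244, 438), (408, 267), (414, 266), (420, 162), (428, 148)]
290 [(225, 152), (232, 161), (238, 440), (244, 440), (408, 268), (414, 269), (420, 160), (428, 0)]
295 [(225, 91), (232, 91), (238, 91), (244, 92), (408, 90), (414, 92), (420, 90), (428, 91)]
[545.59348431 155.31699662  75.56731064]
cam in tool [-204.50336731   83.63591677    1.10287672]
[[-0.001 -0.294  0.956]
 [ 0.    -0.956 -0.294]
 [ 1.     0.     0.001]]
320.029011383758
```

```bash
python3 -c "
from h import *
for z in (75,90,105,112,120): print(z,ray('scene',364,180,z).round(1), proj('scene',[[546,154,z]]).round(1))
im,d=env.read_camera('scene');C=cloud('scene',d)
for r in range(174,190): print(r,[tuple(C[r,c].round().astype(int).tolist()) for c in (362,364,366)])
"
```

```text
75 [525.8 189.   75. ] [[361.4 187.3]]
90 [537.3 175.2  90. ] [[361.7 184. ]]
105 [548.7 161.4 105. ] [[361.9 180.6]]
112 [554.1 154.9 112. ] [[362. 179.]]
120 [560.2 147.5 120. ] [[362.2 177.2]]
174 [(551, 146, 141), (559, 147, 145), (561, 155, 142)]
175 [(552, 145, 138), (558, 149, 139), (558, 158, 134)]
176 [(552, 145, 134), (558, 148, 135), (558, 158, 130)]
177 [(549, 150, 125), (560, 147, 133), (561, 156, 128)]
178 [(551, 147, 123), (557, 150, 126), (559, 158, 122)]
179 [(549, 150, 116), (557, 151, 120), (557, 161, 115)]
180 [(548, 151, 111), (559, 149, 118), (560, 158, 114)]
181 [(514, 192, 62), (556, 153, 110), (523, 204, 60)]
182 [(546, 155, 98), (553, 157, 101), (529, 197, 63)]
183 [(551, 149, 101), (550, 161, 93), (530, 196, 60)]
184 [(551, 150, 95), (554, 157, 93), (535, 190, 62)]
185 [(550, 152, 89), (534, 181, 62), (538, 188, 60)]
186 [(550, 151, 85), (541, 174, 66), (543, 182, 62)]
187 [(546, 157, 75), (547, 167, 69), (547, 177, 63)]
188 [(550, 153, 75), (547, 167, 65), (550, 174, 62)]
189 [(548, 155, 68), (553, 160, 68), (557, 166, 67)]
```

The fingers closed fully above the barrel. Wrist and scene depth both put the real fingertips about 36 mm short of the reported TCP, at z≈111 against a reported 75. I'll correct for that: reopen, then go lower.

```bash
python3 -m pendant '[0,0,0,0,0.5, 0,0,0,0,0.5, 0,0,0,0,0.5,0,0,0,0,0.5]'; python3 -m pendant '[0.6,0,0,0,0.5, 0.4,0,0,0,0.5, 0,0,0,0,0.5]'; python3 -c "
from h import *
im,d=env.read_camera('wrist');cv2.imwrite('pics/w4.png',cv2.resize(im[180:300,240:420],None,fx=4,fy=4))"
```

```text
t: 5.25
eef_pos: [545.6, 155.3, 75.5]
tcp_rot: [3.02, 1.568, 1.378]
ft_force: [-1.0, 0.3, -0.1]
opening: 0.369
t: 5.62
eef_pos: [545.9, 155.5, 44.9]
tcp_rot: [2.847, 1.568, 1.205]
ft_force: [0.3, -0.1, 1.2]
opening: 0.497
```

View pics/w4.png

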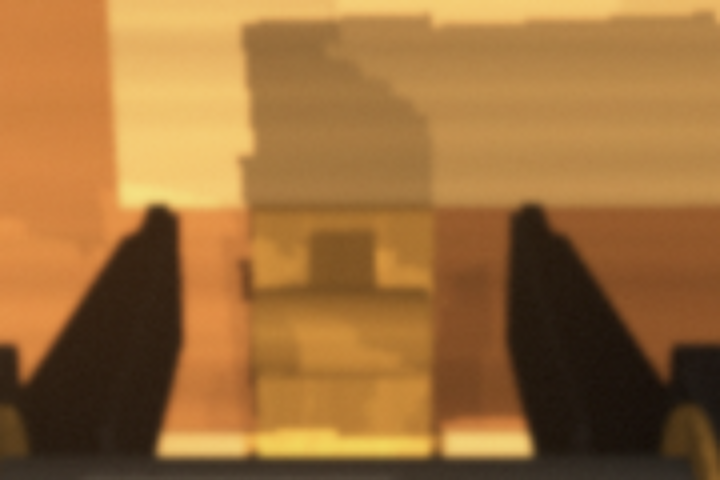

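The barrel now sits between the fingers, in crop columns 250–430. I'll go a few mm lower and close.

```bash
python3 -m pendant '[0.17,0,0,0,0.5, 0,0,0,0,0, 0,0,0,0,0, 0,0,0,0,0]';python3 -m pendant '[0,0,0,0,0]';  python3 -c "
from h import *
p=case(-43,60,0);go([p[0],p[1],39],CY+np.pi/2)"
```

```text
t: 6.18
eef_pos: [546.7, 155.7, 41.0]
tcp_rot: [2.413, 1.566, 0.772]
ft_force: [0.2, 3.3, -1.1]
opening: 0.246
t: 6.3
eef_pos: [546.7, 155.8, 41.1]
tcp_rot: [2.421, 1.566, 0.779]
ft_force: [-0.5, 1.4, -1.7]
opening: 0.245
t 6.30 tcp [546.7 155.8  41.1] open 0.245 F [-0.5  1.4 -1.7] toolx [ 0.004  0.004 -1.   ] zyaw -1.642
shift units x,y,z (1=30mm): [ 0.07 -0.05 -0.02] turn -0.006 rad about tool x = -0.01 units
```

```bash
python3 -m pendant '[-0.42,-0.4,0,0,0, -0.26,-0.52,0,0,0, -0.06,-0.58,0,0,0]';python3 -c "
from h import *
p=case(-85-3.3,60,66-55+50.4);print(p);go(p,CY+np.pi/2)"
```

```text
t: 6.68
eef_pos: [502.0, 158.8, 64.4]
tcp_rot: [2.075, 1.562, 0.433]
ft_force: [5.0, 0.2, -6.2]
opening: 0.247
[500.00997265 159.54243517  61.4       ]
t 6.67 tcp [502.  158.8  64.4] open 0.247 F [ 5.   0.2 -6.2] toolx [ 0.008  0.004 -1.   ] zyaw -1.642
shift units x,y,z (1=30mm): [ 0.1  -0.07 -0.02] turn -0.006 rad about tool x = -0.01 units
```

```bash
python3 -m pendant '[0.15,-0.58,0,0,0, 0.32,-0.49,0,0,0, 0.47,-0.35,0,0,0,0.17,-0.07,0,0,0]';python3 -c "
from h import *
p=case(-85-47.5,60,66-55+17.3);print(p);go(p,CY+np.pi/2)
im,d=env.read_camera('scene');cv2.imwrite('pics/s5.png',cv2.resize(im[150:260,290:430],None,fx=5,fy=5))"
```

```text
t: 7.18
eef_pos: [455.5, 162.0, 36.0]
tcp_rot: [1.886, 1.553, 0.246]
ft_force: [-0.8, -0.6, 6.0]
opening: 0.246
[455.9044642  162.43105496  28.3       ]
t 7.17 tcp [455.5 162.   36. ] open 0.246 F [-0.8 -0.6  6. ] toolx [ 0.017  0.004 -1.   ] zyaw -1.641
shift units x,y,z (1=30mm): [ 0.26  0.01 -0.01] turn -0.004 rad about tool x = -0.01 units
```

View pics/s5.png

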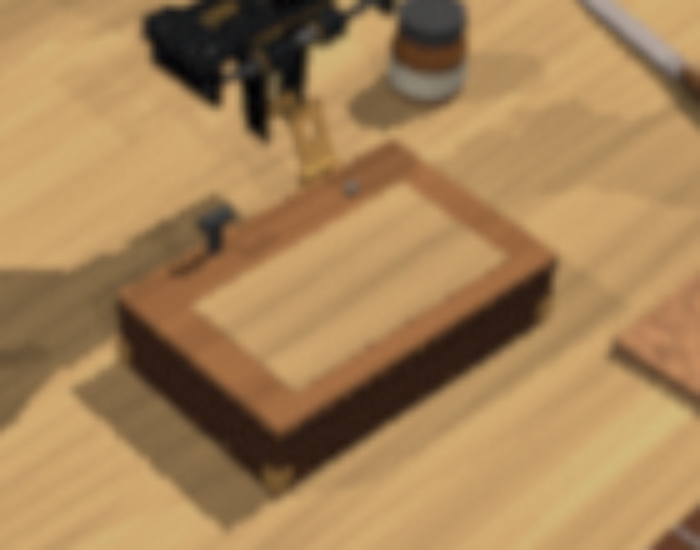

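```bash
python3 -m pendant '[0.2,0,0,0,0, 0.05,0,0,0,0]';python3 -c "
from h import *
s=env.state();print(s['eef_pos'],s['ft_force'])"; python3 -m pendant '[0,0,0,0,0.5, 0,0,0,0,0.5,0,0,0,0,0.5]'; python3 -m pendant '[-0.9,0,0,0,0.5,-0.9,0,0,0,0.5,-0.6,0,0,0,0.5]';python3 -c "
from h import *
im,d=env.read_camera('scene');cv2.imwrite('pics/s6.png',cv2.resize(im[150:260,290:430],None,fx=5,fy=5))
im,d=env.read_camera('wrist');cv2.imwrite('pics/w6.png',im);C=cloud('wrist',d)
hsv=cv2.cvtColor(im,cv2.COLOR_BGR2HSV);np.savez('w6.npz',im=im,C=C)
print(proj('wrist',[case(-68,-50,93)]))
go(case(-68,-50,110),CY+np.pi/2)"
```

```text
t: 7.48
eef_pos: [453.1, 162.1, 29.5]
tcp_rot: [1.918, 1.556, 0.277]
ft_force: [1.1, -1.1, 4.3]
opening: 0.25
[453.05143502 162.09806898  29.47817644] [ 1.14247744 -1.06531823  4.28353875]
t: 7.85
eef_pos: [452.6, 162.1, 30.2]
tcp_rot: [1.92, 1.556, 0.28]
ft_force: [-0.3, 0.2, -0.5]
opening: 0.48
t: 8.22
eef_pos: [450.7, 161.5, 103.0]
tcp_rot: [1.95, 1.56, 0.31]
ft_force: [-0.4, 0.3, 0.2]
opening: 0.499
[[489.40255708 122.53778394]]
t 8.32 tcp [451.4 161.7 103.4] open 0.500 F [ 0.2  0.2 -0.2] toolx [ 0.013  0.004 -1.   ] zyaw -1.640
shift units x,y,z (1=30mm): [-0.21  2.32  3.62] turn -0.004 rad about tool x = -0.01 units
```

View pics/s6.png

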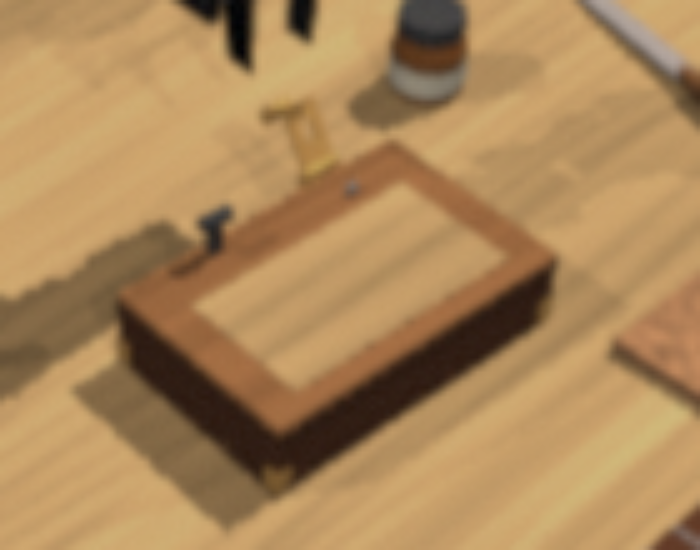

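View pics/w6.png

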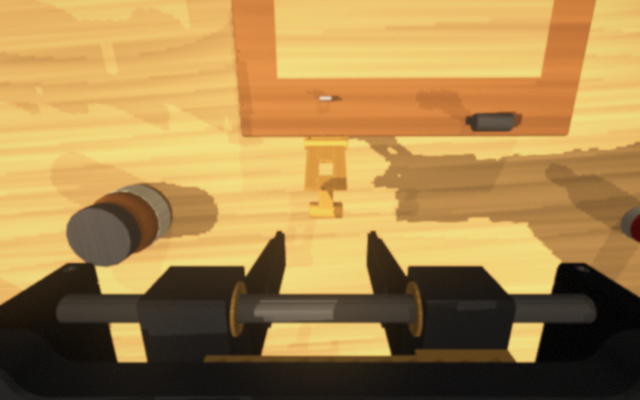

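```bash
python3 -m pendant '[0,0.58,0.92,0,0.5,0,0.58,0.92,0,0.5,0,0.58,0.92,0,0.5,0,0.58,0.92,0,0.5]';python3 -c "
from h import *
im,d=env.read_camera('wrist');cv2.imwrite('pics/w7.png',im)
C=cloud('wrist',d)
hs=(C[...,2]>88)&(C[...,2]<104);hs[:150]=0;hs[:, :270]=0;hs[:,380:]=0
n,l,st,ce=cv2.connectedComponentsWithStats(hs.astype(np.uint8))
for k in range(1,n):
  if st[k][4]>40: print(st[k],C[l==k].mean(0),C[l==k].min(0),C[l==k].max(0))
go(case(-68,-50,38),CY+np.pi/2)"
```

```text
t: 8.82
eef_pos: [513.1, 45.1, 100.9]
tcp_rot: [2.014, 1.56, 0.378]
ft_force: [1.1, 0.6, 0.1]
opening: 0.5
[305 215  35  17 586] [516.50689274  43.71315365  96.96769709] [509.19787151  31.62014702  89.20023175] [521.62647439  55.87343464  99.68308917]
t 8.88 tcp [515.1  42.5 100.8] open 0.497 F [ 0.9 -3.5 -0.1] toolx [ 0.011  0.003 -1.   ] zyaw -1.638
shift units x,y,z (1=30mm): [ 2.09 -0.1  -0.19] turn -0.002 rad about tool x = -0.00 units
```

View pics/w7.png

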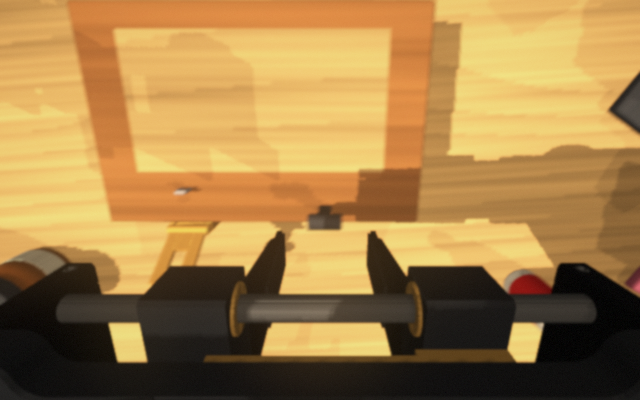

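```bash
python3 -m pendant '[0.8,0,-0.03,0,0.5,0.8,0,0,0,0.5,0.5,0,0,0,0.5]';python3 -m pendant '[0,0,0,0,0,0,0,0,0,0,0,0,0,0,0,0,0,0,0,0]';python3 -c "
from h import *
go(case(-68,-50,38),CY+np.pi/2)"
```

```text
t: 9.25
eef_pos: [515.9, 42.3, 34.3]
tcp_rot: [1.933, 1.559, 0.292]
ft_force: [0.6, -0.0, 0.9]
opening: 0.5
t: 9.75
eef_pos: [515.5, 48.3, 33.5]
tcp_rot: [2.41, 1.556, 0.767]
ft_force: [-0.8, -12.7, -2.3]
opening: 0.249
t 9.75 tcp [515.5  48.3  33.5] open 0.249 F [ -0.8 -12.7  -2.3] toolx [ 0.01  0.01 -1.  ] zyaw -1.643
shift units x,y,z (1=30mm): [-0.15 -0.08 -0.  ] turn -0.007 rad about tool x = -0.01 units
```

```bash
python3 -m pendant '[-0.76,0.26,0,0,0,-0.71,0.37,0,0,0,-0.64,0.48,0,0,0,-0.55,0.57,0,0,0]';python3 -c "
from h import *
go(case(80-97.4,-50,55+117.7-59.5),CY+np.pi/2)"
```

```text
t: 10.25
eef_pos: [566.6, 44.7, 115.9]
tcp_rot: [2.341, 1.555, 0.698]
ft_force: [10.1, 2.9, -18.0]
opening: 0.247
t 10.25 tcp [566.6  44.7 115.9] open 0.247 F [ 10.1   2.9 -18. ] toolx [ 0.012  0.01  -1.   ] zyaw -1.642
shift units x,y,z (1=30mm): [ 0.09 -0.1  -0.01] turn -0.006 rad about tool x = -0.01 units
```

```bash
python3 -m pendant '[-0.38,0.62,0,0,0,-0.33,0.72,0,0,0,-0.23,0.76,0,0,0,-0.11,0.79,0,0,0]';python3 -c "
from h import *
go(case(80-9.6,-50,55+152.5-59.5),CY+np.pi/2)"
```

```text
t: 10.75
eef_pos: [651.1, 39.1, 149.7]
tcp_rot: [2.779, 1.558, 1.137]
ft_force: [-3.8, 1.0, -9.5]
opening: 0.248
t 10.75 tcp [651.1  39.1 149.7] open 0.248 F [-3.8  1.  -9.5] toolx [ 0.005  0.012 -1.   ] zyaw -1.642
shift units x,y,z (1=30mm): [ 0.06  0.   -0.01] turn -0.006 rad about tool x = -0.01 units
```

```bash
python3 -m pendant '[0.05,0.8,0,0,0,0.14,0.79,0,0,0,0.26,0.76,0,0,0,0.37,0.71,0,0,0,0.03,0.02,0,0,0]';python3 -c "
from h import *
go(case(80+81.9,-50,55+129-59.5),CY+np.pi/2)
im,d=env.read_camera('scene');cv2.imwrite('pics/s7.png',cv2.resize(im[110:260,290:430],None,fx=4,fy=4))"
```

```text
t: 11.38
eef_pos: [745.1, 32.9, 127.8]
tcp_rot: [2.805, 1.558, 1.163]
ft_force: [1.3, 0.3, 0.1]
opening: 0.246
t 11.38 tcp [745.1  32.9 127.8] open 0.246 F [1.3 0.3 0.1] toolx [ 0.005  0.011 -1.   ] zyaw -1.642
shift units x,y,z (1=30mm): [ 0.11 -0.09 -0.01] turn -0.005 rad about tool x = -0.01 units
```

View pics/s7.png

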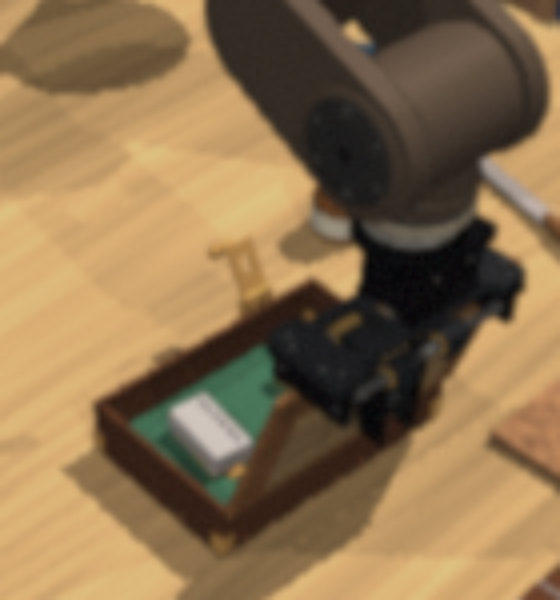

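```bash
python3 -m pendant '[0,0,0,0,0.5,0,0,0,0,0.5,0,0,0,0,0.5]';python3 -m pendant '[-0.9,0,0,0,0.6,-0.9,0,0,0,0.6,-0.9,0,0,0,0.6,-0.3,-0.9,0.4,0,0.6,0,-0.95,0.4,0,0.6]';python3 -m pendant '[0,-0.95,0.4,0,0.6,0,-0.95,0.4,0,0.6,0,-0.95,0.3,0,0.6]';python3 -c "
from h import *
im,d=env.read_camera('wrist');cv2.imwrite('pics/w8.png',im);np.savez('w8.npz',im=im,d=d,C=cloud('wrist',d))
im,d=env.read_camera('top');cv2.imwrite('pics/t8.png',cv2.resize(im[130:230,220:350],None,fx=6,fy=6));np.savez('t8.npz',im=im,C=cloud('top',d))
go(case(0,-60,12-36+50),CY+np.pi/2)"
```

```text
t: 11.8
eef_pos: [743.0, 33.0, 129.5]
tcp_rot: [2.836, 1.559, 1.195]
ft_force: [0.1, -0.6, -0.5]
opening: 0.477
t: 12.42
eef_pos: [683.9, 12.1, 221.5]
tcp_rot: [2.925, 1.559, 1.285]
ft_force: [-0.1, -0.1, 0.6]
opening: 0.602
t: 12.8
eef_pos: [592.6, -15.7, 221.8]
tcp_rot: [2.835, 1.559, 1.195]
ft_force: [-0.3, -0.0, 0.5]
opening: 0.598
t 12.90 tcp [591.7 -15.7 222.4] open 0.599 F [0.7 0.4 0.6] toolx [ 0.004  0.011 -1.   ] zyaw -1.641
shift units x,y,z (1=30mm): [ 6.56 -0.51 -1.56] turn -0.005 rad about tool x = -0.01 units
```

View pics/w8.png

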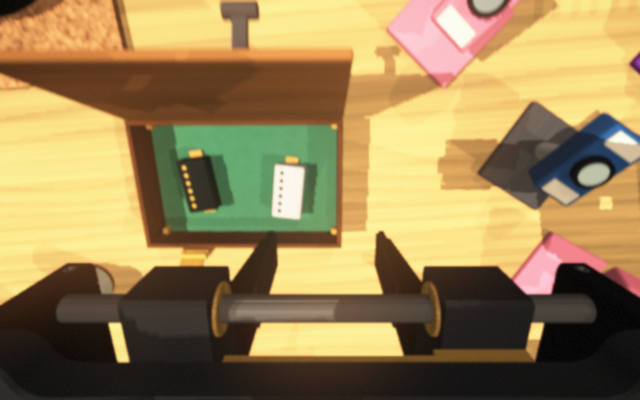

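View pics/t8.png

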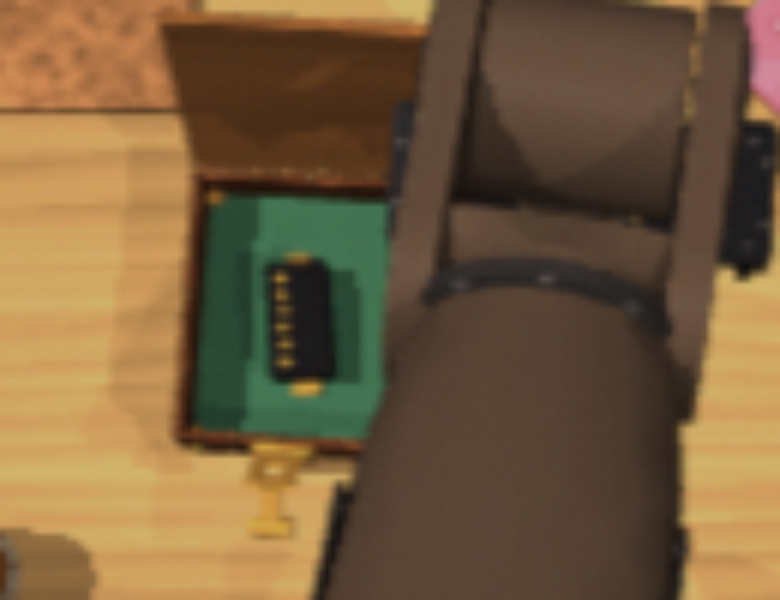

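```bash
python3 -c "
from h import *
z=np.load('w8.npz');im,C=z['im'],z['C']
hsv=cv2.cvtColor(im,cv2.COLOR_BGR2HSV)
m=(hsv[...,1]<60)&(hsv[...,2]>120)&(C[...,2]>28)&(C[...,2]<44);m[:150]=0;m[235:]=0;m[:,:250]=0;m[:,330:]=0
P=C[m];print(len(P),P.mean(0),cv2.minAreaRect(P[:,:2].astype(np.float32)),np.percentile(P[:,2],[5,50,95]))
mm=m.astype(np.uint8)*255
r=cv2.minAreaRect(np.argwhere(m)[:,::-1].astype(np.float32));print(r)
b=cv2.boxPoints(r);W=np.array([ray('wrist',u,v,36) for u,v in b]);print(W.round(1),W.mean(0))
mk=m&0
# blue head & black lens
bl=(hsv[...,0]>98)&(hsv[...,0]<125)&(hsv[...,1]>110);bl[:90]=0;bl[220:]=0;bl[:,:500]=0
print('blue',bl.sum(),C[bl].mean(0))
cv2.imwrite('pics/w8c.png',cv2.resize(im[95:220,460:640],None,fx=4,fy=4,interpolation=cv2.INTER_CUBIC))
cv2.imwrite('pics/w8d.png',cv2.resize(im[140:240,250:340],None,fx=6,fy=6,interpolation=cv2.INTER_CUBIC))
"
```

```text
1574 [567.03594473  35.08085722  35.95416855] ((565.4718627929688, 35.73643112182617), (38.06904602050781, 70.19403076171875), 79.73371887207031) [34.08216016 36.0441384  37.54166715]
((287.18621826171875, 190.26553344726562), (30.311603546142578, 53.64738464355469), 4.763641834259033)
[[536.6  61.6  36. ]
 [606.2  47.6  36. ]
 [600.5  10.6  36. ]
 [530.5  22.6  36. ]] [568.44126367  35.59828349  36.        ]
blue 2389 [ 604.31797314 -281.65254561   99.15964775]
```

View pics/w8c.png

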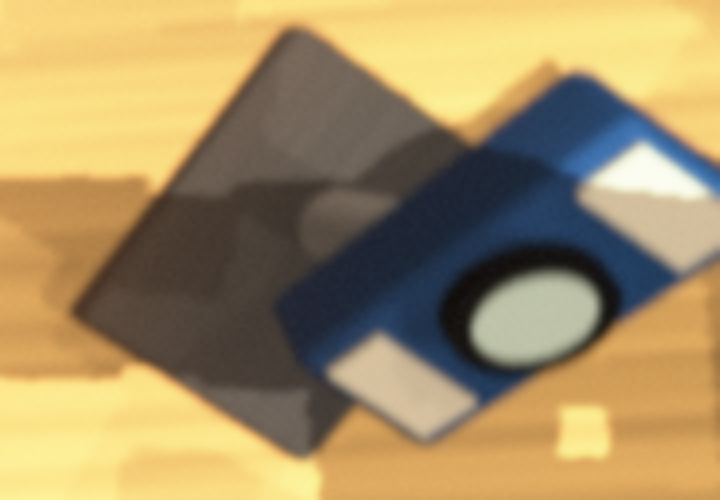

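View pics/w8d.png

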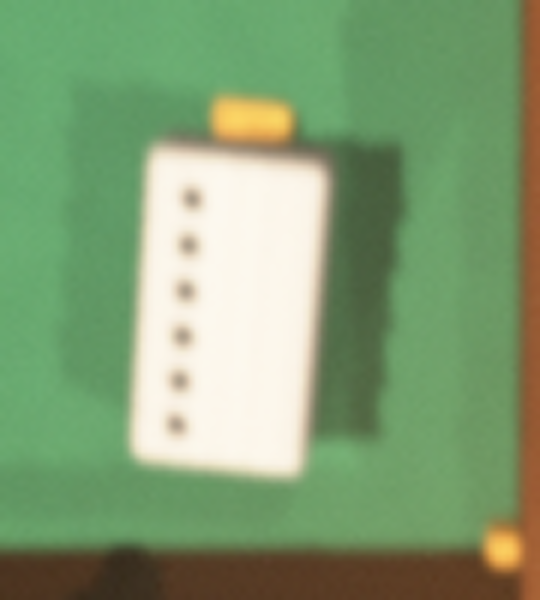

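```bash
cat >> h.py <<'E'
PK=np.array([567.7,35.7,0]); PYAW=-0.185
E
python3 -c "
from h import *
go(PK+[0,0,60],PYAW+np.pi/2)"
```

```text
t 12.90 tcp [591.7 -15.7 222.4] open 0.599 F [0.7 0.4 0.6] toolx [ 0.004  0.011 -1.   ] zyaw -1.641
shift units x,y,z (1=30mm): [ 5.43 -0.93 -1.6 ] turn 0.115 rad about tool x = 0.23 units
```

```bash
python3 -m pendant '[0,-0.47,-0.8,0,0.6,0,-0.46,-0.8,0.22,0.6,0.9,0,0,0,0.6,0.9,0,0,0,0.6,0.9,0,0,0,0.6]';python3 -m pendant '[0.9,0,0,0,0.6,0.9,0,0,0,0.6,0,0,0,0,0.6,0,0,0,0,0.6]';python3 -c "
from h import *
go(PK+[0,0,60],PYAW+np.pi/2)
im,d=env.read_camera('wrist');cv2.imwrite('pics/w9.png',im)
C=cloud('wrist',d);hsv=cv2.cvtColor(im,cv2.COLOR_BGR2HSV)
m=(hsv[...,1]<60)&(hsv[...,2]>100)&(C[...,2]>28)&(C[...,2]<44);m[:130]=0;m[290:]=0;m[:,:270]=0;m[:,380:]=0
P=C[m];print(len(P),P.mean(0),cv2.minAreaRect(P[:,:2].astype(np.float32)))
"
```

```text
t: 13.52
eef_pos: [570.7, 37.2, 143.1]
tcp_rot: [2.471, 1.555, 0.716]
ft_force: [0.9, 0.1, -0.0]
opening: 0.6
t: 14.02
eef_pos: [573.1, 38.6, 87.1]
tcp_rot: [2.499, 1.555, 0.744]
ft_force: [-0.3, 1.0, -0.6]
opening: 0.599
t 14.03 tcp [573.1  38.6  87.1] open 0.599 F [-0.3  1.  -0.6] toolx [ 0.011  0.01  -1.   ] zyaw -1.754
shift units x,y,z (1=30mm): [ 0.9  -0.17  0.14] turn 0.002 rad about tool x = 0.00 units
3503 [571.14000856  35.72846887  35.65646017] ((569.1878662109375, 36.11660385131836), (37.95661544799805, 69.47146606445312), 79.85667419433594)
```

View pics/w9.png

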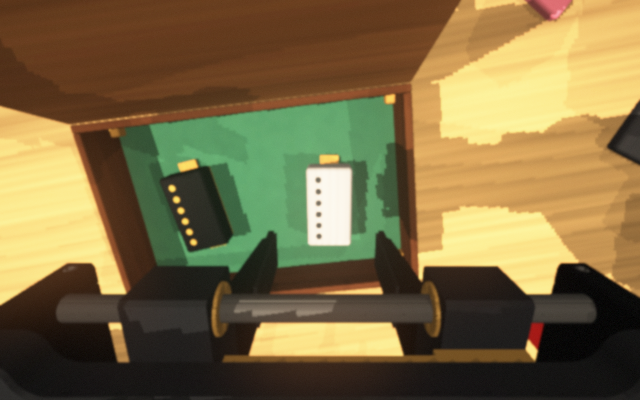

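```bash
python3 -m pendant '[0.9,-0.15,0.15,0,0.6,0.9,0,0,0,0.6,0.9,0,0,0,0.6,0.5,0,0,0,0.6,0,0,0,0,0.6]';python3 -c "
from h import *
go([569,36,-19],-0.18+np.pi/2)
im,d=env.read_camera('wrist');cv2.imwrite('pics/w10.png',im)
"
```

```text
t: 14.7
eef_pos: [573.4, 35.8, -5.4]
tcp_rot: [2.174, 1.546, 0.42]
ft_force: [-0.7, 0.0, 0.6]
opening: 0.599
t 14.70 tcp [573.4  35.8  -5.4] open 0.599 F [-0.7  0.   0.6] toolx [ 0.022  0.01  -1.   ] zyaw -1.754
shift units x,y,z (1=30mm): [ 0.45 -0.15  0.03] turn -0.003 rad about tool x = -0.01 units
```

View pics/w10.png

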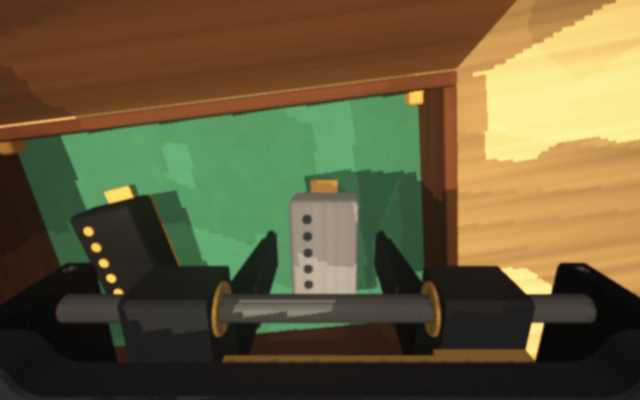

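```bash
python3 -m pendant '[0.3,-0.15,0.02,0,0.6,0.2,0,0,0,0.6,0,0,0,0,0.6]';python3 -c "
from h import *
go([569,36,-20],-0.18+np.pi/2)
im,d=env.read_camera('wrist');cv2.imwrite('pics/w11.png',im)
C=cloud('wrist',d)
for r in range(225,292,6): print(r,[tuple(C[r,c].round().astype(int).tolist()) for c in (264,270,275,378,383,390)])
"
```

```text
t: 15.12
eef_pos: [570.3, 36.2, -18.9]
tcp_rot: [2.107, 1.543, 0.353]
ft_force: [-0.8, -0.0, 0.2]
opening: 0.603
t 15.12 tcp [570.3  36.2 -18.9] open 0.603 F [-0.8 -0.   0.2] toolx [ 0.026  0.01  -1.   ] zyaw -1.754
shift units x,y,z (1=30mm): [ 0.03 -0.04  0.01] turn -0.003 rad about tool x = -0.01 units
225 [(589, 68, 12), (589, 64, 12), (588, 61, 13), (578, 2, 12), (577, -1, 12), (576, -5, 11)]
231 [(586, 69, 12), (587, 64, 17), (584, 62, 12), (575, 3, 15), (575, 0, 16), (572, -4, 11)]
237 [(582, 70, 11), (586, 63, 25), (584, 61, 20), (574, 4, 21), (574, 1, 23), (569, -4, 12)]
243 [(587, 64, 33), (585, 62, 30), (581, 61, 22), (573, 5, 27), (576, 3, 33), (574, -1, 32)]
249 [(586, 63, 39), (585, 60, 38), (577, 62, 22), (570, 5, 27), (574, 4, 36), (574, 0, 39)]
255 [(585, 62, 45), (581, 61, 38), (574, 63, 22), (566, 6, 27), (573, 5, 42), (575, 2, 46)]
261 [(584, 61, 50), (578, 62, 37), (571, 63, 24), (563, 7, 29), (571, 5, 44), (574, 3, 52)]
267 [(583, 61, 54), (576, 62, 40), (568, 64, 24), (560, 7, 30), (567, 6, 43), (573, 3, 55)]
273 [(581, 61, 56), (573, 63, 41), (564, 65, 25), (558, 8, 32), (564, 6, 44), (573, 4, 60)]
279 [(578, 61, 56), (569, 64, 40), (554, 69, 12), (555, 8, 32), (561, 7, 44), (571, 5, 61)]
285 [(575, 62, 56), (566, 64, 42), (549, 70, 11), (539, 8, 12), (559, 7, 45), (568, 5, 62)]
291 [(572, 63, 56), (547, 74, 13), (545, 71, 12), (534, 8, 12), (557, 8, 48), (566, 6, 62)]
```

```bash
python3 -m pendant '[0,0,0,0,0,0,0,0,0,0,0,0,0,0,0,0,0,0,0,0,0,0,0,0,0]';python3 -m pendant '[-0.5,0,0,0,0,-0.8,0,0,0,0,-0.8,0,0,0,0,-0.5,0,0,0,0,0,0,0,0,0]';python3 -c "
from h import *
go([569,36,60],-0.18+np.pi/2)
im,d=env.read_camera('wrist');cv2.imwrite('pics/w12.png',im);np.savez('w12.npz',im=im,d=d,C=cloud('wrist',d))
im,d=env.read_camera('scene');cv2.imwrite('pics/s12.png',cv2.resize(im[130:260,290:430],None,fx=4,fy=4))
"
```

```text
t: 15.8
eef_pos: [570.7, 36.1, -18.3]
tcp_rot: [2.095, 1.542, 0.341]
ft_force: [0.4, -0.9, -0.6]
opening: 0.399
t: 16.42
eef_pos: [568.4, 35.3, 64.8]
tcp_rot: [2.084, 1.542, 0.33]
ft_force: [-0.1, -0.5, -1.2]
opening: 0.394
t 16.43 tcp [568.4  35.3  64.8] open 0.394 F [-0.1 -0.5 -1.2] toolx [ 0.028  0.009 -1.   ] zyaw -1.754
shift units x,y,z (1=30mm): [ 0.16  0.01 -0.02] turn -0.003 rad about tool x = -0.01 units
```

View pics/w12.png

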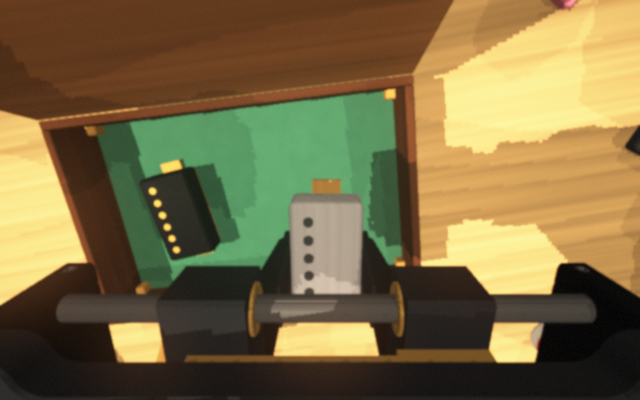

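View pics/s12.png

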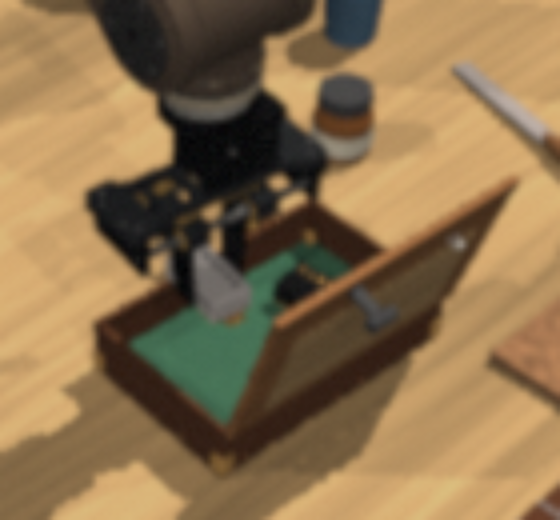

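```bash
cat >> h.py <<'E'
def tiltfit(sv=None):
    s=env.state();im,d=env.read_camera('wrist');C=cloud('wrist',d)
    if sv: cv2.imwrite('pics/%s.png'%sv,im)
    M=R.from_euler('xyz',s['tcp_rot']).as_matrix()
    T=(C-s['eef_pos'])@M
    hsv=cv2.cvtColor(im,cv2.COLOR_BGR2HSV)
    m=(hsv[...,1]<70)&(hsv[...,2]>70)&(T[...,0]>-110)&(T[...,0]<0)&(abs(T[...,1])<60)&(abs(T[...,2])<17)
    m[300:]=0
    m=cv2.erode(m.astype(np.uint8),np.ones((3,3)))>0
    P=C[m]
    for _ in range(4):
        c=P.mean(0);u,sg,v=np.linalg.svd(P-c,full_matrices=False);n=v[2]*np.sign(v[2][2]);r=abs((P-c)@n);P=P[r<2.5*np.median(r)+0.3]
    print("pts",len(P),"normal",n.round(3),"tilt deg %.1f"%np.degrees(np.arccos(n[2])),"tilt dir yaw %.2f"%np.arctan2(n[1],n[0]),"in tool",(M.T@n).round(3),"toolx",M[:,0].round(3))
    return m,C,T,n,P
E
python3 -c "
from h import *
m,C,T,n,P=tiltfit()
print(T[m].min(0),T[m].max(0))
go(case(-42,-60,32),CY+np.pi/2)"
```

```text
pts 4974 normal [ 0.01  -0.005  1.   ] tilt deg 0.6 tilt dir yaw -0.49 in tool [-0.999  0.034 -0.011] toolx [ 0.025  0.01  -1.   ]
[-56.01832142 -16.54224214 -16.47137   ] [-36.35109527  34.77564241  16.53292472]
t 16.57 tcp [567.5  35.4  62.9] open 0.394 F [ 0.7 -0.4 -0.5] toolx [ 0.025  0.01  -1.   ] zyaw -1.754
shift units x,y,z (1=30mm): [ 1.01 -0.99  0.14] turn -0.118 rad about tool x = -0.24 units
```

```bash
python3 -m pendant '[0,-0.5,0.07,-0.24,0,0,-0.5,0.07,0,0,0.5,0,0,0,0,0.4,0,0,0,0,0,0,0,0,0]';python3 -c "
from h import *
go(case(-42,-60,25),CY+np.pi/2)"
```

```text
t: 17.2
eef_pos: [536.2, 35.0, 30.3]
tcp_rot: [2.092, 1.548, 0.455]
ft_force: [0.3, -0.3, -0.4]
opening: 0.397
t 17.20 tcp [536.2  35.   30.3] open 0.397 F [ 0.3 -0.3 -0.4] toolx [ 0.02  0.01 -1.  ] zyaw -1.637
shift units x,y,z (1=30mm): [ 0.18  0.06 -0.06] turn -0.001 rad about tool x = -0.00 units
```

Next, press down onto the front wall in small steps.

```bash
python3 -m pendant '[0.15,0.05,0,0,0,0.1,0,0,0,0]';python3 -m pendant '[0.1,0,0,0,0]'; python3 -m pendant '[0.1,0,0,0,0]';python3 -c "
from h import *
go(case(-42,-60,12),CY+np.pi/2);tiltfit()"
```

```text
t: 17.45
eef_pos: [539.2, 34.7, 22.9]
tcp_rot: [2.052, 1.547, 0.414]
ft_force: [-0.1, -0.8, 11.2]
opening: 0.399
t: 17.58
eef_pos: [540.3, 34.7, 20.6]
tcp_rot: [2.011, 1.545, 0.374]
ft_force: [0.0, -0.6, 10.1]
opening: 0.394
t: 17.7
eef_pos: [541.3, 34.6, 18.4]
tcp_rot: [1.977, 1.543, 0.339]
ft_force: [-0.6, -0.4, 10.4]
opening: 0.397
t 17.70 tcp [541.3  34.6  18.4] open 0.397 F [-0.6 -0.4 10.4] toolx [ 0.026  0.009 -1.   ] zyaw -1.638
shift units x,y,z (1=30mm): [ 0.21 -0.11 -0.06] turn -0.002 rad about tool x = -0.00 units
pts 5117 normal [ 0.148 -0.019  0.989] tilt deg 8.6 tilt dir yaw -0.13 in tool [-0.985  0.174 -0.002] toolx [ 0.026  0.009 -1.   ]
```

```bash
python3 -m pendant '[0.12,-0.03,0,0,0,0.12,-0.03,0,0,0,0.1,-0.03,0,0,0]';python3 -c "
from h import *
go(case(-42,-60,12),CY+np.pi/2);tiltfit()"
```

```text
t: 18.12
eef_pos: [543.5, 34.5, 11.3]
tcp_rot: [1.866, 1.533, 0.228]
ft_force: [0.0, -0.4, 10.8]
opening: 0.394
t 18.12 tcp [543.5  34.5  11.3] open 0.394 F [ 0.  -0.4 10.8] toolx [ 0.037  0.009 -0.999] zyaw -1.638
shift units x,y,z (1=30mm): [-0.03 -0.18 -0.06] turn -0.002 rad about tool x = -0.00 units
pts 5334 normal [ 0.302 -0.029  0.953] tilt deg 17.6 tilt dir yaw -0.10 in tool [-0.941  0.337 -0.001] toolx [ 0.037  0.009 -0.999]
```

```bash
python3 -m pendant '[0.12,-0.03,0,0,0]'; python3 -m pendant '[-0.5,0,0,0,0,-0.8,0,0,0,0,-0.8,0,0,0,0,-0.8,0,0,0,0,0,0,0,0,0]';python3 -c "
from h import *
go(case(-42,-60,12),CY+np.pi/2);tiltfit('w13')"
```

```text
t: 18.3
eef_pos: [544.2, 34.5, 8.6]
tcp_rot: [1.842, 1.53, 0.204]
ft_force: [0.7, -0.4, 11.0]
opening: 0.395
t: 18.92
eef_pos: [540.9, 33.8, 101.2]
tcp_rot: [1.832, 1.528, 0.193]
ft_force: [-0.2, 0.3, -1.3]
opening: 0.399
t 18.93 tcp [540.9  33.8 101.2] open 0.399 F [-0.2  0.3 -1.3] toolx [ 0.042  0.008 -0.999] zyaw -1.639
shift units x,y,z (1=30mm): [ 2.97 -0.21 -0.06] turn -0.003 rad about tool x = -0.01 units
pts 5338 normal [ 0.357 -0.035  0.934] tilt deg 21.0 tilt dir yaw -0.10 in tool [-0.918  0.396  0.   ] toolx [ 0.042  0.008 -0.999]
```

View pics/w13.png

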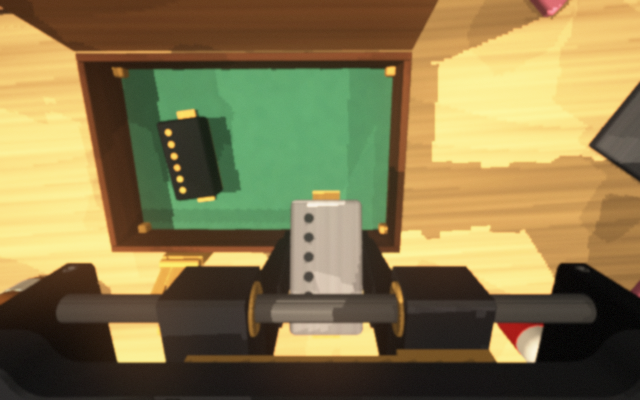

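```bash
python3 -c "
from h import *
z=np.load('w8.npz');im,C=z['im'],z['C']
print('wrist lens cloud',np.median(C[170:179,589:600].reshape(-1,3),axis=0))
T=np.load('top0C.npy');ti=np.load('top0.npz')['im']
print('top lens cloud',np.median(T[176:180,396:400].reshape(-1,3),axis=0))
S=cloud('scene',np.load('scene0.npz')['d'])
u,v=int(235+275/9),int(240+170/9);print('scene',(u,v),np.median(S[v-1:v+2,u-1:u+2].reshape(-1,3),axis=0), ray('scene',235+275/9,240+170/9,105), ray('top',397.3,177.3,105))
# base plate dark, z~12 in top
hsv=cv2.cvtColor(ti,cv2.COLOR_BGR2HSV)
m=(T[...,2]>5)&(T[...,2]<22)&(hsv[...,2]<90);m[:150]=0;m[215:]=0;m[:,:365]=0;m[:,430:]=0
n,l,st,ce=cv2.connectedComponentsWithStats(m.astype(np.uint8));k=1+np.argmax(st[1:,4])
hull=cv2.convexHull(np.argwhere(l==k)[:,::-1].astype(np.int32))
W=np.array([ray('top',*p,12)[:2] for p in hull[:,0].astype(float)],np.float32)
print('base rect',cv2.minAreaRect(W))
# white bars in wrist
hs=cv2.cvtColor(im,cv2.COLOR_BGR2HSV)
for nm,Cc,h2,box in(('wrist',C,hs,(95,220,490,640)),('top',T,hsv,(155,205,375,420))):
    b=(h2[...,0]>98)&(h2[...,0]<125)&(h2[...,1]>110)
    mm=np.zeros_like(b);mm[box[0]:box[1],box[2]:box[3]]=1
    b&=mm
    P=Cc[b];P=P[P[:,2]>60]
    # head: plane fit w/ expected 25deg by RANSAC
    rng=np.random.default_rng(0);best=None
    for _ in range(3000):
        a=P[rng.choice(len(P),3,False)];nn=np.cross(a[1]-a[0],a[2]-a[0]);L=np.linalg.norm(nn)
        if L<50: continue
        nn/=L; nn*=np.sign(nn[2])
        if nn[2]<.8: continue
        inl=abs((P-a[0])@nn)<2
        if best is None or inl.sum()>best.sum(): best=inl
    Q=P[best];c=Q.mean(0);nn=np.linalg.svd(Q-c,full_matrices=False)[2][2];nn*=np.sign(nn[2])
    print(nm,len(P),len(Q),'normal',nn.round(3),'tilt',np.degrees(np.arccos(nn[2])),'yaw stand',np.arctan2(-nn[1],-nn[0]))
"
```

```text
wrist lens cloud [ 582.57504068 -288.59522769  106.19396398]
top lens cloud [ 586.31499853 -286.77212947  105.88116203]
scene (265, 258) [ 586.53509116 -285.88414541  103.62297941] [ 589.61241305 -286.3686274   105.        ] [ 587.07939141 -286.70073592  105.        ]
base rect ((586.1481323242188, -285.8936462402344), (96.50323486328125, 108.15006256103516), 54.94424057006836)
wrist 2389 1399 normal [-0.325  0.261  0.909] tilt 24.621985814175584 yaw stand -0.6757238622202938
top 172 66 normal [-0.391  0.228  0.892] tilt 26.89937047750589 yaw stand -0.5278963390930673
```

```bash
python3 -m pendant '[-0.9,0,0.3,0,0,-0.9,0,0.6,0,0,-0.6,0,0.9,0,0,0,0,0.9,0,0,0,0,0.9,0,0]';python3 -m pendant '[0,0,0.9,0,0,0,0,0.9,0,0,0,0,0,-0.36,0,0,0,0,-0.36,0,0,0,0,-0.36,0]';python3 -c "
from h import *
go([545.8,-259,164],0.958);tiltfit('w14')"
```

```text
t: 19.6
eef_pos: [527.9, -75.7, 168.1]
tcp_rot: [1.922, 1.537, 0.286]
ft_force: [-0.8, -0.1, -1.3]
opening: 0.401
t: 20.23
eef_pos: [521.9, -132.9, 161.5]
tcp_rot: [1.574, 1.544, 0.49]
ft_force: [-0.4, 0.6, -0.6]
opening: 0.397
t 20.23 tcp [ 521.9 -132.9  161.5] open 0.397 F [-0.4  0.6 -0.6] toolx [ 0.024  0.013 -1.   ] zyaw -1.084
shift units x,y,z (1=30mm): [-0.12 -1.26  4.09] turn 1.099 rad about tool x = 2.20 units
pts 5309 normal [0.324 0.176 0.93 ] tilt deg 21.6 tilt dir yaw 0.50 in tool [-0.919  0.393 -0.004] toolx [ 0.024  0.013 -1.   ]
```

View pics/w14.png

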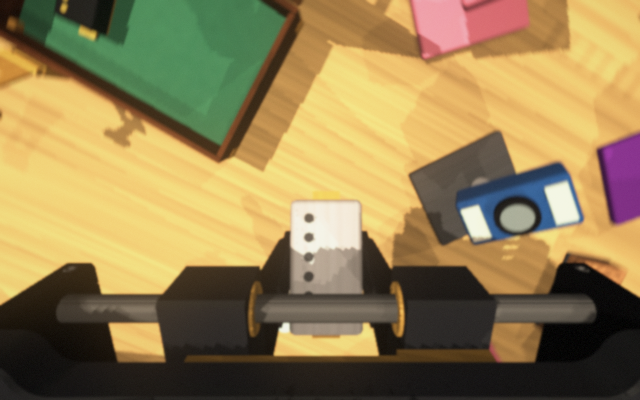

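```bash
cat > camfit.py <<'E'
from h import *
im,d=env.read_camera('wrist');C=cloud('wrist',d)
hs=cv2.cvtColor(im,cv2.COLOR_BGR2HSV)
b=(hs[...,0]>98)&(hs[...,0]<125)&(hs[...,1]>110)&(C[...,2]>55)&(C[...,2]<160)
n,l,st,ce=cv2.connectedComponentsWithStats(b.astype(np.uint8));k=1+np.argmax(st[1:,4])
print('blob',st[k],ce[k])
hull=cv2.convexHull(np.argwhere(l==k)[:,::-1].astype(np.int32));f=np.zeros(b.shape,np.uint8);cv2.fillPoly(f,[hull],1)
f=f>0
P=C[f&(C[...,2]>60)]
rng=np.random.default_rng(0);best=None
for _ in range(3000):
    a=P[rng.choice(len(P),3,False)];nn=np.cross(a[1]-a[0],a[2]-a[0]);L=np.linalg.norm(nn)
    if L<300: continue
    nn/=L; nn*=np.sign(nn[2])
    if nn[2]<.8: continue
    inl=abs((P-a[0])@nn)<1.5
    if best is None or inl.sum()>best.sum(): best=inl
Q=P[best];c=Q.mean(0);nn=np.linalg.svd(Q-c,full_matrices=False)[2][2];nn*=np.sign(nn[2])
print('normal',nn.round(3),'tilt %.1f'%np.degrees(np.arccos(nn[2])),'yaw stand %.3f'%np.arctan2(-nn[1],-nn[0]),len(Q))
# white bars on face; long axis
w=f&(hs[...,1]<70)&(hs[...,2]>150)
n2,l2,st2,ce2=cv2.connectedComponentsWithStats(w.astype(np.uint8))
for j in range(1,n2):
    if st2[j,4]>30: print('white/grey',st2[j],ce2[j].round(1),np.median(C[l2==j],axis=0).round(1))
# lens: grey region -> median, above face plane
g=f&(hs[...,1]<70)&(hs[...,2]>80)&(hs[...,2]<=200)
h=((C-c)@nn)
top=f&(h>4)&(h<16)
n3,l3,st3,ce3=cv2.connectedComponentsWithStats(top.astype(np.uint8))
for j in range(1,n3):
    if st3[j,4]>50:
        print('raised',st3[j],ce3[j].round(1),C[l3==j].mean(0).round(1),'h',np.median(h[l3==j]).round(1))
        e=cv2.fitEllipse(np.argwhere(l3==j)[:,::-1][:, None].astype(np.float32)) if st3[j,4]>5 else None
# long axis direction from face inlier pts
t=np.array([1.,0,0]);t-=nn*(t@nn);t/=np.linalg.norm(t);s=np.cross(nn,t)
uv=np.c_[(Q-c)@t,(Q-c)@s].astype(np.float32);r=cv2.minAreaRect(uv);bx=cv2.boxPoints(r)
e1,e2=bx[1]-bx[0],bx[2]-bx[1];e=e1 if np.linalg.norm(e1)>np.linalg.norm(e2) else e2
D=e[0]*t+e[1]*s;D*=np.sign(D[0]);D/=np.linalg.norm(D)
print('rect size',r[1],'centre',(c+r[0][0]*t+r[0][1]*s).round(1),'long dir',D.round(3),'yaw %.3f'%np.arctan2(D[1],D[0]))
E
python3 camfit.py
```

```text
blob [ 456  168  126   75 3194] [516.66499687 198.75673137]
normal [-0.336  0.275  0.901] tilt 25.7 yaw stand -0.686 2573
white/grey [ 544  186   35   44 1040] [560.9 207.4] [ 612.  -307.6  114. ]
white/grey [460 207  31  33 408] [475.8 220.1] [ 567.3 -266.9   86.6]
white/grey [501 209  33  25 635] [516.5 221.3] [ 584.8 -288.2  105.9]
raised [ 493  200   48   39 1439] [516.3 219.7] [ 585.6 -287.5  105.4] h 8.0
rect size (47.92627716064453, 89.29798889160156) centre [ 588.2 -289.1   98.1] long dir [ 0.726 -0.533  0.433] yaw -0.633
```

```bash
python3 -c "
from h import *
im=cv2.imread('pics/w14.png')
cv2.imwrite('pics/w14c.png',cv2.resize(im[120:260,400:600],None,fx=4,fy=4,interpolation=cv2.INTER_CUBIC))"
```

View pics/w14c.png

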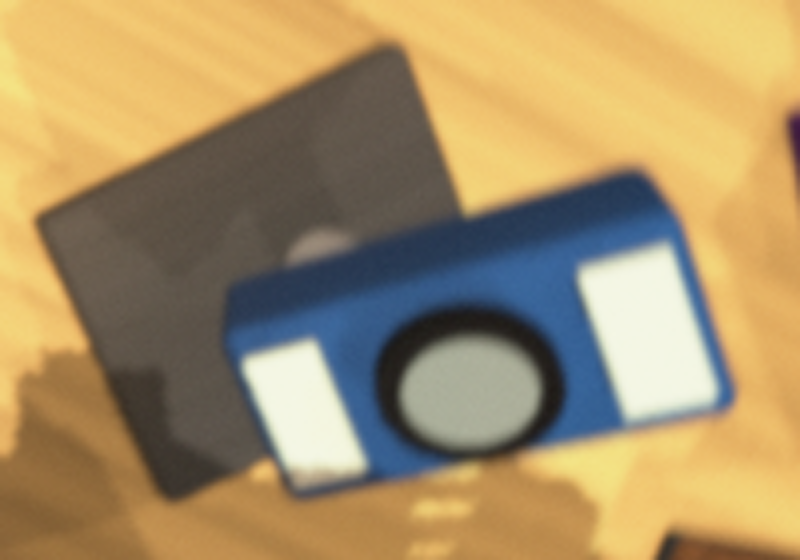

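```bash
python3 -c "
from h import *
def q(a,z): return ray('wrist',400+a[0]/4,120+a[1]/4,z)[:2]
def ang(a,b,z):
    D=q(b,z)-q(a,z);return np.linalg.norm(D).round(1),np.arctan2(D[1],D[0]).round(3)
print('left edge (y)',ang((38,215),(170,500),12),'top edge (x)',ang((38,215),(398,42),12))
print('bars y',ang((242,357),(295,488),85),ang((318,340),(367,470),92),ang((578,270),(625,420),111),ang((668,243),(716,400),117))
print('lens',ray('wrist',400+470/4,120+391/4,105.5))
"
```

```text
left edge (y) (np.float64(98.6), np.float64(-2.174)) top edge (x) (np.float64(106.3), np.float64(-0.619))
bars y (np.float64(36.7), np.float64(-2.195)) (np.float64(35.1), np.float64(-2.203)) (np.float64(36.7), np.float64(-2.204)) (np.float64(37.3), np.float64(-2.193))
lens [ 587.7670707  -287.35707347  105.5       ]
```

```bash
cat >> h.py <<'E'
SY=-0.62; LENS=np.array([586.5,-287.3,105.]); HZ=np.array([-np.sin(.436)*np.cos(SY),-np.sin(.436)*np.sin(SY),np.cos(.436)])
U=LENS+100*HZ
HX=np.array([np.cos(.436)*np.cos(SY),np.cos(.436)*np.sin(SY),np.sin(.436)]); HY=np.cross(HZ,HX)
E
python3 -m pendant '[0,0,0,-0.36,0,0,0,0,-0.36,0,0,0,0,-0.36,0,0,0,0,-0.36,0,0,0,0,-0.36,0]';python3 -m pendant '[0,0,0,-0.36,0,0,0,0,-0.36,0,0,0,0,-0.36,0,0,0,0,-0.36,0,0,0,0,-0.36,0]';python3 -c "
from h import *
go([545.8,-259,164],0.951);tiltfit('w15')"
```

```text
t: 20.95
eef_pos: [520.8, -132.0, 158.0]
tcp_rot: [0.856, 1.547, 0.67]
ft_force: [-1.1, 0.4, -1.8]
opening: 0.396
t: 21.58
eef_pos: [519.7, -131.2, 154.7]
tcp_rot: [0.165, 1.549, 0.883]
ft_force: [-0.9, -0.6, -2.0]
opening: 0.397
t 21.57 tcp [ 519.7 -131.2  154.7] open 0.397 F [-0.9 -0.6 -2. ] toolx [ 0.014  0.017 -1.   ] zyaw 0.718
shift units x,y,z (1=30mm): [-0.37 -3.78 -2.14] turn -0.233 rad about tool x = -0.47 units
pts 5196 normal [-0.269  0.282  0.921] tilt deg 22.9 tilt dir yaw 2.33 in tool [-0.92   0.393  0.003] toolx [ 0.014  0.017 -1.   ]
```

```bash
python3 -m pendant '[-0.2,0,0,-0.24,0,-0.2,0,0,-0.23,0]';python3 -c "
from h import *
go([545.8,-259,164],0.951)"
```

```text
t: 21.88
eef_pos: [518.9, -131.1, 165.4]
tcp_rot: [0.056, 1.55, 1.01]
ft_force: [1.0, 0.3, -2.1]
opening: 0.397
t 21.88 tcp [ 518.9 -131.1  165.4] open 0.397 F [ 1.   0.3 -2.1] toolx [ 0.011  0.018 -1.   ] zyaw 0.954
shift units x,y,z (1=30mm): [-0.02 -3.2  -2.96] turn 0.003 rad about tool x = 0.01 units
```

```bash
python3 -m pendant '[0,-0.8,-0.74,0,0,0,-0.8,-0.74,0,0,0,-0.8,-0.74,0,0,0,-0.8,-0.74,0,0,0,0,0,0,0]';cat >chk.py <<'E'
from h import *
import sys
m,C,T,n,P=tiltfit(sys.argv[1])
M=R.from_euler('xyz',env.state()['tcp_rot']).as_matrix()
# visible cover corner region: far end edge along tool y, lateral extents
long=M[:,1]-n*(M[:,1]@n);long/=np.linalg.norm(long);lat=np.cross(n,long)
hs=0
Q=C[m];Q=Q[abs((Q-P.mean(0))@n)<2]
a=(Q-P.mean(0))@long;b=(Q-P.mean(0))@lat
amax=np.percentile(a,99.7);amin=np.percentile(a,.3)
print('visible long ext',amin.round(1),amax.round(1),'lat ext',np.percentile(b,[.3,99.7]).round(1))
top=P.mean(0)+long*(amax-35+1.0)+lat*np.mean(np.percentile(b,[.3,99.7]))
und=top-24*n
v=und-LENS
print('pickup underside',und.round(1),'target',U.round(1),'along sight %.1f'%(v@HZ),'off x %.1f y %.1f'%(v@HX,v@HY),'normal err deg: about-y %.1f, about-x %.1f'%(np.degrees(n@HX),np.degrees(n@HY)))
xa=-long; print('long yaw %.3f vs %.3f'%(np.arctan2(xa[1],xa[0]),SY))
dd=M.T@(U-und)/30;print('shift units to target',dd.round(2))
s=env.state();print('t',s['t'],'zyaw %.3f'%np.arctan2(M[1,2],M[0,2]))
E
python3 chk.py w16
```

```text
t: 22.5
eef_pos: [545.0, -262.1, 161.0]
tcp_rot: [0.23, 1.55, 1.151]
ft_force: [-1.2, 0.1, -1.5]
opening: 0.398
pts 5117 normal [-0.318  0.221  0.922] tilt deg 22.8 tilt dir yaw 2.53 in tool [-0.92   0.391  0.003] toolx [ 0.009  0.019 -1.   ]
visible long ext -23.1 23.7 lat ext [-15.9  16.6]
pickup underside [ 551.3 -267.9  196. ] target [ 552.1 -262.8  195.6] along sight 99.3 off x 2.2 y -4.6 normal err deg: about-y 2.2, about-x -0.3
long yaw -0.656 vs -0.620
shift units to target [0.01 0.08 0.15]
t 22.55 zyaw 0.922
```

View pics/w16.png

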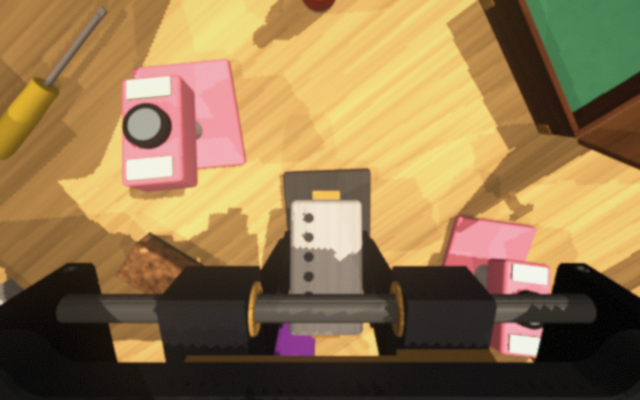

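```bash
python3 -m pendant '[-1,0,0.04,0,0,-1,0,0.04,0,0,-1,0,0.04,0,0,-1,0,0.04,0,0,-0.5,0,0,0,0]';python3 -c "
from h import *
go(U,0.951)";python3 -m pendant '[1,0,0,-0.06,0,1,0,0,0,0,1,0,0,0,0,1,0,0,0,0,0.3,0,0,0,0]';python3 chk.py w17
```

```text
t: 23.18
eef_pos: [545.2, -254.1, 297.0]
tcp_rot: [0.575, 1.546, 1.482]
ft_force: [0.2, -0.3, -2.3]
opening: 0.399
t 23.18 tcp [ 545.2 -254.1  297. ] open 0.399 F [ 0.2 -0.3 -2.3] toolx [ 0.002  0.025 -1.   ] zyaw 0.906
shift units x,y,z (1=30mm): [ 3.37 -0.4  -0.16] turn -0.045 rad about tool x = -0.09 units
t: 23.8
eef_pos: [544.9, -247.5, 164.0]
tcp_rot: [0.562, 1.546, 1.491]
ft_force: [0.1, -0.1, -1.0]
opening: 0.396
pts 5237 normal [-0.313  0.213  0.925] tilt deg 22.3 tilt dir yaw 2.54 in tool [-0.92   0.391  0.004] toolx [ 0.002  0.025 -1.   ]
visible long ext -23.0 24.0 lat ext [-16.2  16.4]
pickup underside [ 552.2 -253.9  198.7] target [ 552.1 -262.8  195.6] along sight 104.9 off x -3.3 y 7.2 normal err deg: about-y 2.7, about-x -0.5
long yaw -0.648 vs -0.620
shift units to target [ 0.1  -0.18 -0.24]
t 23.85 zyaw 0.930
```

```bash
python3 -m pendant '[0,0.5,0,0.35,0,0,0.5,0,0.35,0,0,0.5,0,0.35,0,0,0.5,0,0.35,0,0,0.5,0,0.35,0]';python3 -m pendant '[0,0,0,0.2,0]';python3 -c "
from h import *
go(case(-20,-85,150),CY)"
```

```text
t: 24.48
eef_pos: [506.3, -185.4, 169.3]
tcp_rot: [1.268, 1.547, 1.291]
ft_force: [0.6, -0.1, -2.6]
opening: 0.4
t: 24.6
eef_pos: [506.5, -184.6, 170.7]
tcp_rot: [1.308, 1.547, 1.227]
ft_force: [0.8, -0.4, -1.6]
opening: 0.398
t 24.60 tcp [ 506.5 -184.6  170.7] open 0.398 F [ 0.8 -0.4 -1.6] toolx [ 0.008  0.022 -1.   ] zyaw -0.082
shift units x,y,z (1=30mm): [0.85 6.6  1.2 ] turn -0.016 rad about tool x = -0.03 units
```

```bash
python3 -m pendant '[0,0.94,0.17,0,0,0,0.94,0.17,0,0,0,0.94,0.17,0,0,0,0.94,0.17,-0.03,0,0,0.94,0.17,0,0]';python3 -m pendant '[0,0.94,0.17,0,0,0,0.94,0.17,0,0,0.7,0,0,0,0,0.7,0,0,0,0,0,0,0,0,0]';python3 -c "
from h import *
go(case(-20,-85,40),CY);tiltfit('w18')"
```

```text
t: 25.22
eef_pos: [546.2, -43.5, 179.8]
tcp_rot: [0.963, 1.546, 0.889]
ft_force: [0.2, 0.2, -0.5]
opening: 0.402
t: 25.85
eef_pos: [564.3, 17.6, 144.2]
tcp_rot: [0.735, 1.54, 0.66]
ft_force: [-0.3, 0.0, -0.5]
opening: 0.398
t 25.85 tcp [564.3  17.6 144.2] open 0.398 F [-0.3  0.  -0.5] toolx [ 0.024  0.019 -1.   ] zyaw -0.075
shift units x,y,z (1=30mm): [ 3.46 -0.32 -0.25] turn -0.010 rad about tool x = -0.02 units
pts 5310 normal [0.009 0.375 0.927] tilt deg 22.0 tilt dir yaw 1.55 in tool [-0.919  0.394  0.002] toolx [ 0.024  0.019 -1.   ]
```

View pics/w18.png

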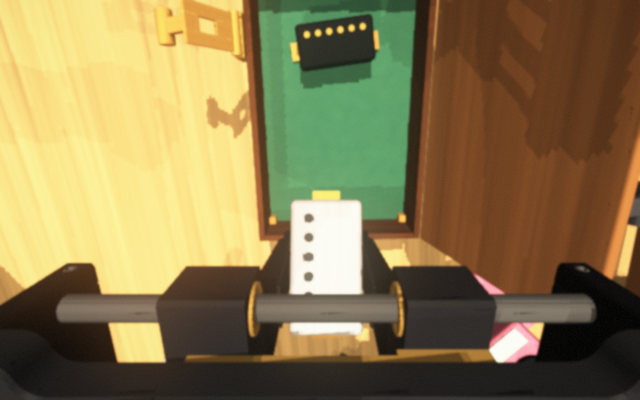

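```bash
python3 -m pendant '[0.8,-0.16,-0.13,0,0,0.9,-0.16,-0.12,0,0,0.9,0,0,0,0,0.9,0,0,0,0,0,0,0,0,0]';python3 -c "
from h import *
go(case(-20,-85,16),CY)"
```

```text
t: 26.52
eef_pos: [564.1, 9.1, 44.9]
tcp_rot: [0.513, 1.53, 0.436]
ft_force: [-0.8, 0.5, -0.9]
opening: 0.399
t 26.52 tcp [564.1   9.1  44.9] open 0.399 F [-0.8  0.5 -0.9] toolx [ 0.037  0.017 -0.999] zyaw -0.078
shift units x,y,z (1=30mm): [ 0.96  0.01 -0.22] turn -0.013 rad about tool x = -0.03 units
```

```bash
python3 -m pendant '[0.5,0,-0.1,0,0,0.4,0,-0.1,0,0,0,0,0,0,0]'; python3 -m pendant '[0.1,0,-0.03,0,0]';python3 -m pendant '[0.1,0,0,0,0]';python3 -c "
from h import *
go(case(-20,-85,10),CY);tiltfit()"
```

```text
t: 26.9
eef_pos: [560.5, 9.8, 19.1]
tcp_rot: [0.465, 1.526, 0.387]
ft_force: [-0.4, 0.6, -1.0]
opening: 0.396
t: 27.02
eef_pos: [560.0, 9.9, 16.4]
tcp_rot: [0.455, 1.525, 0.378]
ft_force: [1.0, 0.5, -1.4]
opening: 0.394
t: 27.15
eef_pos: [560.2, 10.0, 13.4]
tcp_rot: [0.452, 1.525, 0.374]
ft_force: [0.6, -0.1, -1.2]
opening: 0.396
t 27.15 tcp [560.2  10.   13.4] open 0.396 F [ 0.6 -0.1 -1.2] toolx [ 0.043  0.017 -0.999] zyaw -0.078
shift units x,y,z (1=30mm): [ 0.11  0.01 -0.06] turn -0.013 rad about tool x = -0.03 units
pts 5401 normal [-0.002  0.377  0.926] tilt deg 22.1 tilt dir yaw 1.58 in tool [-0.919  0.394  0.007] toolx [ 0.043  0.017 -0.999]
```

```bash
python3 -m pendant '[0.08,0,0,0,0]';python3 -m pendant '[0.08,0,0,0,0]';python3 -c "
from h import *
tiltfit()"
```

```text
t: 27.32
eef_pos: [560.5, 10.0, 10.8]
tcp_rot: [0.451, 1.525, 0.373]
ft_force: [-0.4, 0.6, -1.4]
opening: 0.394
t: 27.45
eef_pos: [560.7, 10.0, 8.6]
tcp_rot: [0.446, 1.524, 0.368]
ft_force: [-4.0, -0.3, 11.4]
opening: 0.397
pts 5328 normal [-0.003  0.388  0.921] tilt deg 22.9 tilt dir yaw 1.58 in tool [-0.914  0.405  0.006] toolx [ 0.043  0.017 -0.999]
```

```bash
python3 -m pendant '[0.05,0,0,0,0]';python3 -c "
from h import *
tiltfit()"
```

```text
t: 27.62
eef_pos: [560.8, 10.0, 7.7]
tcp_rot: [0.441, 1.524, 0.363]
ft_force: [-3.4, 1.1, 10.8]
opening: 0.394
pts 5264 normal [-0.     0.407  0.913] tilt deg 24.0 tilt dir yaw 1.57 in tool [-0.906  0.424  0.006] toolx [ 0.044  0.017 -0.999]
```

```bash
python3 -m pendant '[0.03,0,0,0,0]';python3 -m pendant '[-0.5,0,0,0,0,-0.9,0,0,0,0,-0.9,0,0,0,0,-0.9,0,0,0,0,-0.9,0,0,0,0]';python3 -m pendant '[-0.9,-0.5,0,0,0,0,-0.9,-0.2,0,0,0,-0.9,-0.2,0,0,0,-0.9,-0.2,0,0,0,-0.9,-0.2,0,0]';python3 -c "
from h import *
tiltfit('w19');go([545,-257,164],0.951)"
```

```text
t: 27.8
eef_pos: [560.8, 10.1, 7.4]
tcp_rot: [0.437, 1.524, 0.359]
ft_force: [-4.5, -0.1, 11.9]
opening: 0.402
t: 28.42
eef_pos: [554.5, 8.0, 135.3]
tcp_rot: [0.455, 1.525, 0.377]
ft_force: [-0.1, 0.2, -0.5]
opening: 0.4
t: 29.05
eef_pos: [520.0, -115.2, 166.3]
tcp_rot: [0.365, 1.518, 0.291]
ft_force: [0.7, -0.1, -0.9]
opening: 0.397
pts 5306 normal [-0.008  0.407  0.913] tilt deg 24.0 tilt dir yaw 1.59 in tool [-0.906  0.422  0.006] toolx [ 0.05   0.015 -0.999]
t 29.10 tcp [ 519.5 -117.5  166.3] open 0.398 F [ 0.2 -2.5 -1.2] toolx [ 0.05   0.014 -0.999] zyaw -0.076
shift units x,y,z (1=30mm): [ 0.05 -4.57  1.2 ] turn -1.027 rad about tool x = -2.05 units
```

```bash
python3 -m pendant '[0,0,0,-0.36,0,0,0,0,-0.36,0,0,0,0,-0.36,0,0,0,0,-0.36,0,0,0,0,-0.36,0]';python3 -m pendant '[0,0,0,-0.25,0]';python3 -c "
from h import *
go([545,-257,164],0.951)"
```

```text
t: 29.72
eef_pos: [518.7, -118.4, 169.8]
tcp_rot: [-0.603, 1.517, 0.246]
ft_force: [1.1, 0.3, -1.2]
opening: 0.401
t: 29.85
eef_pos: [518.7, -118.2, 170.5]
tcp_rot: [-0.738, 1.516, 0.242]
ft_force: [0.5, 0.5, 0.1]
opening: 0.401
t 29.85 tcp [ 518.7 -118.2  170.5] open 0.401 F [0.5 0.5 0.1] toolx [ 0.053  0.013 -0.999] zyaw 0.981
shift units x,y,z (1=30mm): [ 0.2  -3.3  -3.36] turn 0.030 rad about tool x = 0.06 units
```

```bash
python3 -m pendant '[0,-0.8,-0.81,0,0,0,-0.8,-0.81,0,0,0,-0.8,-0.81,0,0,0,-0.8,-0.8,0,0,0,0,0,0,0]';python3 chk.py w20
```

```text
t: 30.48
eef_pos: [545.3, -255.0, 173.9]
tcp_rot: [-0.771, 1.514, 0.213]
ft_force: [0.5, 1.0, -1.3]
opening: 0.404
pts 5288 normal [-0.397  0.228  0.889] tilt deg 27.3 tilt dir yaw 2.62 in tool [-0.907  0.422  0.006] toolx [ 0.055  0.012 -0.998]
visible long ext -23.1 23.7 lat ext [-16.1  16.6]
pickup underside [ 550.6 -260.3  209.8] target [ 552.1 -262.8  195.6] along sight 113.9 off x 3.5 y 1.1 normal err deg: about-y -2.2, about-x -2.6
long yaw -0.603 vs -0.620
shift units to target [ 0.47 -0.07 -0.06]
t 30.525 zyaw 0.985
```

```bash
cat > l.py <<'E'
from h import *
s=env.state();M=R.from_euler('xyz',s['tcp_rot']).as_matrix();print('t',round(float(s['t']),2),s['eef_pos'].round(1),'lean',M[:,0].round(4),'q',s['joints'].round(3))
E
python3 l.py;python3 -m pendant '[-1,0,0,0,0,-1,0,0,0,0,-1,0,0,0,0,-1,0,0,0,0]'>/dev/null;python3 l.py;python3 -m pendant '[0.5,0,0,0,0,0.5,0,0,0,0,0.5,0,0,0,0,0.5,0,0,0,0]'>/dev/null;python3 l.py
```

```text
t 30.52 [ 545.  -253.7  173.9] lean [ 0.0548  0.0124 -0.9984] q [-0.566  0.444  1.661  0.047  0.997 -1.575]
t 31.02 [ 536.4 -250.   296.2] lean [ 0.0499  0.0163 -0.9986] q [-0.569  0.331  1.504  0.042  1.273 -1.567]
t 31.52 [ 539.2 -246.2  234.5] lean [ 0.0515  0.0156 -0.9986] q [-0.561  0.377  1.599  0.045  1.131 -1.568]
```

```bash
python3 -m pendant '[-0.6,-1,0,0,0,-0.6,-1,0,0,0,-0.6,-1,0,0,0,-0.6,-1,0,0,0]'>/dev/null;python3 l.py;python3 -m pendant '[0.6,1,0,0,0,0.6,1,0,0,0,0.6,1,0,0,0,0.6,1,0,0,0]'>/dev/null;python3 l.py
```

```text
t 32.02 [ 636.4 -313.4  303.2] lean [ 0.0414  0.0222 -0.9989] q [-0.568  0.528  1.168  0.041  1.423 -1.563]
t 32.52 [ 539.9 -246.6  221.2] lean [ 0.0409  0.0224 -0.9989] q [-0.561  0.395  1.606  0.045  1.118 -1.568]
```

```bash
python3 -m pendant '[0,0.78,0.98,0,0,0,0.78,0.98,0,0,0,0.78,0.98,0,0,0,0.78,0.98,0,0,0,0.78,0.98,0,0]'>/dev/null;python3 l.py;python3 -m pendant '[0,0.78,0.98,0,0,0,0.78,0.98,0,0,0,0.78,0.98,0,0,0,0.78,0.98,0,0,0,0.78,0.98,0,0]'>/dev/null;python3 l.py;python3 -m pendant '[0,0.6,0.98,0,0,0,0.6,0.98,0,0,0,0.6,0.98,0,0]'>/dev/null;python3 l.py
```

```text
t 33.15 [519.3 -54.5 217.4] lean [ 0.0318  0.0263 -0.9991] q [-0.251  0.292  1.779  0.039  1.047 -1.253]
t 33.77 [500.9 138.8 216.3] lean [ 0.0257  0.0266 -0.9993] q [ 0.13   0.288  1.787  0.027  1.037 -0.866]
t 34.15 [503.6 245.8 215.6] lean [ 0.0219  0.0255 -0.9994] q [ 0.327  0.349  1.695  0.02   1.068 -0.665]
```

```bash
python3 -m pendant '[0,0.92,0.43,0,0,0,0.92,0.43,0,0,0,0.92,0.43,0,0,0,0.92,0.43,0,0,0,0.92,0.43,0,0]'>/dev/null;python3 -m pendant '[0,0.92,0.43,0,0,0,0.92,0.43,0,0,0,0.92,0.43,0,0]'>/dev/null;python3 l.py
```

```text
t 35.15 [371.4 460.5 207.2] lean [ 0.012   0.0193 -0.9997] q [ 0.778  0.407  1.626  0.006  1.087 -0.207]
```

```bash
python3 -m pendant '[-0.6,-0.2,0.98,0,0,-0.6,-0.2,0.98,0,0,-0.6,-0.2,0.98,0,0,-0.6,-0.2,0.98,0,0]'>/dev/null;python3 l.py;python3 -m pendant '[0.6,0.2,-0.98,0,0,0.6,0.2,-0.98,0,0,0.6,0.2,-0.98,0,0,0.6,0.2,-0.98,0,0]'>/dev/null;python3 l.py
```

```text
t 35.65 [454.2 546.8 276.3] lean [ 0.0051  0.0132 -0.9999] q [ 0.782  0.55   1.197  0.006  1.382 -0.204]
t 36.15 [370.3 463.5 195.5] lean [ 0.005   0.0132 -0.9999] q [ 0.782  0.424  1.63   0.007  1.074 -0.206]
```

```bash
python3 -m pendant '[0,-0.92,-0.43,0,0,0,-0.92,-0.43,0,0,0,-0.92,-0.43,0,0,0,-0.92,-0.43,0,0,0,-0.92,-0.43,0,0]'>/dev/null;python3 -m pendant '[0,-0.92,-0.43,0,0,0,-0.92,-0.43,0,0,0,-0.92,-0.43,0,0,0,-0.6,-0.98,0,0,0,-0.6,-0.98,0,0]'>/dev/null;python3 l.py;python3 -m pendant '[0,-0.7,-0.98,0,0,0,-0.7,-0.98,0,0,0,-0.7,-0.98,0,0,0,-0.7,-0.98,0,0,0,-0.7,-0.98,0,0]'>/dev/null;python3 l.py;python3 -c "
from h import *
go([545,-257,165],0.951)"
```

```text
t 37.4 [493.6 176.9 178.8] lean [-0.0096  0.0055 -0.9999] q [ 0.214  0.353  1.8    0.009  0.997 -0.779]
t 38.02 [498.4  -9.3 172.2] lean [-0.0156  0.0056 -0.9999] q [-0.153  0.328  1.861  0.004  0.969 -1.144]
t 38.02 tcp [498.4  -9.3 172.2] open 0.395 F [ 1.3  0.4 -1. ] toolx [-0.016  0.006 -1.   ] zyaw 0.988
shift units x,y,z (1=30mm): [ 0.17 -5.84 -6.04] turn 0.037 rad about tool x = 0.07 units
```

```bash
python3 -m pendant '[-0.2,-0.95,-0.98,0,0,-0.2,-0.95,-0.98,0,0,-0.1,-0.95,-0.98,0.07,0,-0.1,-0.95,-0.98,0,0,0,-0.95,-0.98,0,0]'>/dev/null;python3 -m pendant '[0,-0.95,-0.98,0,0,0,0,0,0,0]'>/dev/null;python3 l.py; python3 chk.py w21
```

```text
t 38.9 [ 538.4 -261.   179.3] lean [-0.0239  0.0097 -0.9997] q [-0.559  0.465  1.608 -0.005  1.095 -1.506]
pts 5201 normal [-0.318  0.24   0.917] tilt deg 23.5 tilt dir yaw 2.49 in tool [-0.907  0.421  0.005] toolx [-0.024  0.01  -1.   ]
visible long ext -23.2 23.7 lat ext [-15.9  16.7]
pickup underside [ 546.3 -266.4  214.6] target [ 552.1 -262.8  195.6] along sight 118.3 off x 5.6 y -6.4 normal err deg: about-y 1.5, about-x 0.6
long yaw -0.615 vs -0.620
shift units to target [ 0.63 -0.1   0.22]
t 38.95 zyaw 0.950
```

```bash
python3 -m pendant '[0.2,-0.05,0.1,0,0,0.2,-0.05,0.08,0,0,0.15,0,0,0,0,0.05,0,0,0,0,0,0,0,0,0]'>/dev/null; python3 chk.py w22; python3 camfit.py | head -0
```

```text
pts 5160 normal [-0.314  0.241  0.918] tilt deg 23.3 tilt dir yaw 2.49 in tool [-0.907  0.421  0.01 ] toolx [-0.026  0.011 -1.   ]
visible long ext -22.9 24.0 lat ext [-15.8  16.7]
pickup underside [ 552.1 -259.1  194.3] target [ 552.1 -262.8  195.6] along sight 99.7 off x -2.5 y 2.9 normal err deg: about-y 1.7, about-x 0.8
long yaw -0.610 vs -0.620
shift units to target [-0.05 -0.07 -0.1 ]
t 39.625 zyaw 0.953Traceback (most recent call last):
  File "camfit.py", line 5, in <module>
    n,l,st,ce=cv2.connectedComponentsWithStats(b.astype(np.uint8));k=1+np.argmax(st[1:,4])
                                                                       ~~~~~~~~~^^^^^^^^^^
    return _wrapfunc(a, 'argmax', axis=axis, out=out, **kwds)
    return bound(*args, **kwds)
ValueError: attempt to get argmax of an empty sequence
```

View pics/w22.png

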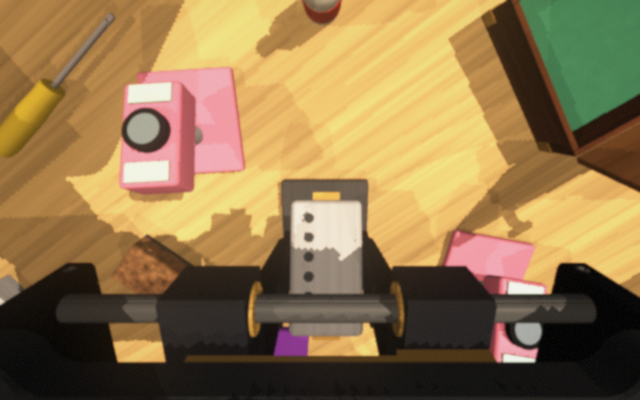

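```bash
python3 -m pendant '[-0.03,-0.07,-0.1,0,0,0,0,0,0,0,0,0,0,0,0]'; python3 chk.py w23; python3 -c "
from h import *
im,d=env.read_camera('scene');cv2.imwrite('pics/s23.png',cv2.resize(im[100:330,180:440],None,fx=2.6,fy=2.6,interpolation=cv2.INTER_CUBIC))
S=cloud('scene',d)
for nm,t in(('lid tip pts',S[(S[...,2]>185)&(S[...,2]<225)&(S[...,0]>660)&(S[...,0]<760)&(S[...,1]>-40)&(S[...,1]<215)]),): print(nm,len(t),t.mean(0) if len(t) else None)"
```

```text
t: 40.05
eef_pos: [543.5, -257.4, 160.5]
tcp_rot: [1.777, 1.544, 2.73]
ft_force: [0.3, -0.5, -1.9]
opening: 0.395
pts 5125 normal [-0.316  0.241  0.918] tilt deg 23.4 tilt dir yaw 2.49 in tool [-0.907  0.422  0.009] toolx [-0.025  0.011 -1.   ]
visible long ext -23.0 23.9 lat ext [-16.   16.6]
pickup underside [ 552.2 -263.5  195.8] target [ 552.1 -262.8  195.6] along sight 99.9 off x 0.5 y -0.6 normal err deg: about-y 1.6, about-x 0.7
long yaw -0.611 vs -0.620
shift units to target [0.01 0.02 0.02]
t 40.1 zyaw 0.953
lid tip pts 408 [717.04802883  68.81891489 199.43169128]
```

View pics/s23.png

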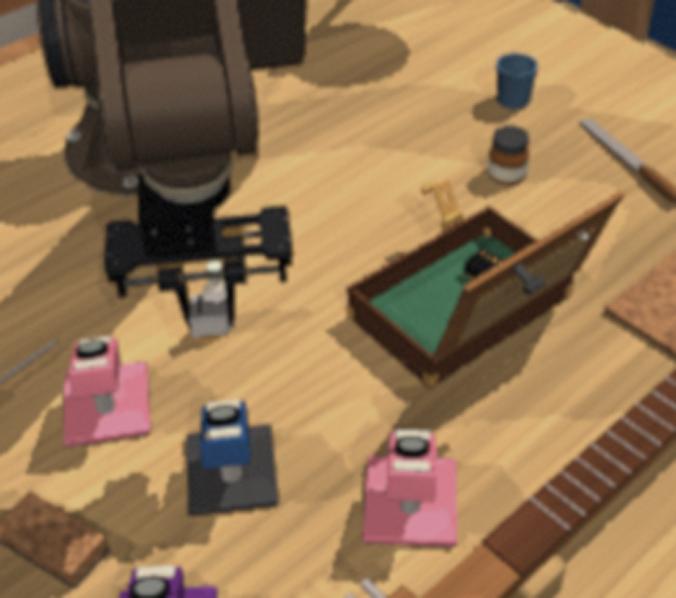

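```bash
python3 -c "
from cell import env
s=env.state();print(s['t'],abs(s['qvel']).max());env.job_done()"
```

```text
40.15 0.003222638126147149
the job is handed in; nothing more can be done
```

The job is handed in at 40.15 s of the 61 s allowed. The chrome pickup is held still in the gripper over the blue camera's lens.

**Order of work:**
1. I swung the hasp off to about 2.15 rad, leaning outwards.
2. I raised the lid to about 1.86 rad. It stays open.
3. I took the chrome pickup from the right half of the case.
4. The moves can't tilt the tool, so I tilted the pickup between the pads by pressing one end lightly on the case's rim, at about 11 N.
5. I turned it and carried it over the lens, poles up.

**Last checks (wrist and scene cameras):**

| Check | Result |
|---|---|
| Underside to glass | 99.9 mm |
| Off the line of sight | about 0.8 mm |
| Tilt | 23.4° against 25° wanted |
| Sideways tilt error | about 0.7° |
| Long-side direction | within 0.01 rad of the camera head |
| Arm at hand-in | still |

In the last scene picture the hasp leans out, the lid is open and the black pickup is in the case. Of the rest, those in view look where they were; not all of them were in that picture.

**What failed or disagreed:**
- **First hasp grasp:** it closed on nothing. The cameras put the real fingertips about 36 mm short of the reported TCP, so I corrected for that from then on.
- **Tool drift:** the tool leaned by up to 3° during moves. I reduced that and pressed the tilt a second time. About 1.6° of tilt error remains.
- **Camera yaw:** estimates of the stand's yaw ran from -0.53 to -0.69 rad. I used -0.62, so the angles above carry that uncertainty.

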